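# Put the sample cups away in the dust box

## Task

Slide the dust box's glazed panel fully open, nest every blue cup from the bench upright into the cup that already stands in the box's well, making one straight stack, then slide the panel fully shut again. The panel sticks and binds in its track when one end runs ahead of the other, so walk it along with short pushes on its two end posts in turn. Keep the panel lying in its track, and leave the timer and the dropper bottle where they stand.

Things in the scene. Friction and masses are not known exactly. Their poses are not given: they have to be found in the camera images.
- cabinet: white low dust box fixed on the bench, 260 (x) x 300 (y) x 118 mm high. Origin on the bench, 5 mm behind the box's middle; x points away from the robot along the tracks, y to its left, z up. Front and rear walls and side guide walls stand 118 mm high; in front is the open-topped well, behind it (from x -10 mm) a closed housing 101.5 mm high.
- well (a point): centre of the well's floor, 6 mm above the bench; the well is 115 mm (cabinet x) by 216 mm (cabinet y), open to the top once the panel is slid back
- track_left (a point): front end of the left flat aluminium track (on its top, 104 mm above the bench), where it meets the front wall, the shut stop. The track is 34 mm wide and runs 240 mm along cabinet +x to the rear wall, the open stop; an outer guide wall rises 14 mm beside it
- track_right (a point): the same point on the right-hand track
- panel: clear panel with aluminium edges, 0.9 kg, 120 (x) x 275 (y) x 8 mm, lying loose on the two tracks; origin at the centre of its underside, axes as the cabinet's when square. Shut it touches the front wall, centre at cabinet x -65 mm; open it touches the rear wall, centre at cabinet x +55 mm. One end's friction is about 2 to 3.5 N; side shoes 80 mm long have 4.5 mm play each side in the guides
- post_left (a point): middle of the black upright finger post (16 mm diameter, 40 mm tall, top 48 mm above the panel's underside) on the left (+y) end of the panel; this point is 28 mm above the panel's underside, at panel x 0, y +117 mm. A push here along the track moves this end alone, the panel pivoting about its other end; it binds once one end leads by about 40 mm, and pushing the lagging end frees it
- post_right (a point): middle of the red upright finger post, same size, on the right (-y) end of the panel, at panel x 0, y -117 mm, 28 mm above the panel's underside; behaves alike
- base_cup: blue tapered cup standing in the well, same shape as the others: 60 mm diameter at the rim, 39 mm at the bottom, 40 mm high, wall 2.2 mm, thick base with the inner floor 16 mm above the underside. Origin at the centre of the underside, z up through the mouth. Nested cups sit 16 mm apart in height.
- cup_1: blue tapered cup standing on the bench, 60 mm diameter at the rim, 39 mm at the bottom, 40 mm high, 0.06 kg; origin at the centre of the underside, z up through the mouth (may be absent)
- cup_2: another blue cup of the same shape and origin (may be absent)
- cup_3: another blue cup of the same shape and origin (may be absent)
- cup_4: another blue cup of the same shape and origin (may be absent)
- timer: white square lab timer, 62 x 62 x 20 mm, on the bench right of the box; origin at the centre of its underside; bystander
- dropper: brown dropper bottle, 31 mm diameter, 86 mm tall; origin at the centre of its underside; bystander
There are look-alikes about, which are no part of the job. Leave any turquoise look-alike of the cup_4 alone.

How it is judged:
By the outcome, as a careful person would: the job done as asked, in the order asked, and still so for the second after the job is handed in, with the robot touching nothing.
Of cup_1, cup_2, cup_3, cup_4 only 2 to 3 are there at a start; the rules pass over those that are not, and their reading is None.
At some moment in a run one of cup_1, cup_2, cup_3, cup_4 may be knocked a few centimetres aside while the robot is not near it.
Once in a run the grip may slacken for a moment while it holds something.
It also fails if it takes over 210 s, if anything falls off the work surface, if the arm or the gripper's body presses on something with over 40 N, if the wrist force passes 120 N, or if a joint passes its speed limit or range.

## Robot

A 7-joint arm with a two-finger parallel gripper is mounted at the origin on a cart in front of the work surface, level with it; the furniture and walls round the work are solid. World frame = base frame: x ahead of the robot, y to its left, z up, the work surface at z = 0. Lengths are in m, angles in rad, forces in N, time in s.
With the tool pointing down it reaches from about 0.425 to 1.025 m from the base axis. Payload 3.6 kg.
Tool frame: the origin (TCP) lies at the very end of the fingers, on their centre line; the grasp point (between the pads) lies 19 mm behind it (pinch_z is the distance from the TCP to the grasp point, in m); z points along the fingers, y is the line along which they close (so a half turn about z gives the same grasp; the last joint's range is limited). The gripper opens to 85 mm and grips with 20 to 120 N. Pads are 22 mm wide; open, the fingers measure 114 mm over their backs; the gripper's body (76 mm by 85 mm) begins 54 mm behind the grasp point. The pads swing forward as they close: fully open they stand 13 mm farther back than shut.
Start: joints at [-1.248, 0.591, 0.048, 1.609, -0.033, 0.943, -0.034], TCP at [0.294, 0.663, 0.231] pointing down, gripper open.
Joint ranges: [-2.69, 2.69], [-0.47, 2.24], [-1.27, 1.36], [0.19, 2.51], [-1.53, 4.68], [0.08, 2.07], [-3.09, 3.09]. Speed limits (rad/s): [2.57, 2.57, 3.14, 3.14, 3.14, 3.14, 3.14].

## Interface

Orientations are given as a rotation vector (axis times angle).
In Python, from cell import * gives the robot as it stands.
- The arm moves only by the tool jog_arm, never from a script. Its argument "motion" is a list of rows, each a list of 3 entries, a list of its own where there are three numbers: the gripper command: -1 is fully open, 1 is shut, values between are in proportion, then the shift along the tool's x, y, z as a fraction of full scale, then the turn about the tool's z as a fraction of full scale. A call has 1 to 20 rows; each row is the pose to reach, as a shift and turn from the pose commanded when the call began, along the tool's axes at that moment; what a row does not reach only later rows make up. Full scale, the value 1, is 8 cm for a shift and 60 degrees for a turn. A row lasts 1/8 s, in which the tool goes at most 62.5 mm and 10.7 degrees, less where a joint would pass 70% of its speed; a pose out of reach is approached as far as the arm can. A call with a number of a shift or a turn outside -1 to 1 is refused whole. A call with a gripper value outside its range is refused whole. The fingers move at their own pace and stop on an object; "newtons" is the grip in N (left out, the last holds). Time passes only in rows, so rows that repeat a pose let the fingers close. It gives the time, the measured TCP pose, the force, the opening and the grip force at its end, in the units of the state.
- read_state(): the state, without advancing time (a new reading comes with each control period).
- get_image(name): name is "side" or "top" or "wrist"; returns a dict with "color" (480x640x3 uint8, blue, green, red), "mtx" (3x3 intrinsics, pixels), "k1" (the pictures are not rectified: a ray, as slopes to the right and down, at radius r is drawn at 1 + k1 r^2 times it, then the intrinsics apply), "extrinsics" (4x4, takes a point from camera to world coordinates). Camera axes: x right, y down, z forward; pixel columns grow to the right and rows downward; lengths in m; the calibration is good to about 2 mm. A picture is of the moment at which its call begins. There is no depth.
- hand_in(): hands the job in; it is judged then, once.
The state is a dict: "t": time; "qpos": joint angles; "dq": joint speeds; "joint_efforts": joint torques, N m; "ee_pos": TCP position; "orientation": TCP orientation; "force": force on the tool from outside, world axes, zero at the start; "moment": the same for the moment, N m; "finger_gap": finger opening in m; "finger_force": force on a finger pad.
Only numpy, scipy, OpenCV 4.12 (cv2) and the standard library are available. Lean on these libraries where they do the work, as an engineer would, in place of code of your own. Each camera call takes 0.05 s, during which the arm holds its last target. There are 200 camera calls.

## Working session

There is one attempt and no reset: what is moved stays moved. The work goes in short steps, Python scripts to look and compute and a tool call to move; the robot and the scene stay as the last step left them, time stands still between calls to the robot, and variables do not carry over. Pictures are saved under pics/ and viewed, at most 14 in all, crops included, and the job is handed in when it is done.

Besides the shell and the picture viewer there is one more tool, called after "Call:" by a JSON object that holds its "name" and its "arguments", one argument or row to a line. jog_arm: Moves the arm, as the interface text tells. Shift numbers are shares of 8 cm and turn numbers shares of 60 degrees, none past 1 either way. Its arguments: {"type":"object","properties":{"motion":{"type":"array","items":{"type":"array"}},"newtons":{"type":"number"}},"required":["motion"]}

```bash
ls; mkdir -p pics; python3 - <<'E'
from cell import *
import cv2
s=read_state(); print({k:s[k] for k in('t','ee_pos','orientation','force','finger_gap')})
for n in('top','side'):
    d=get_image(n); cv2.imwrite(f'pics/{n}0.png',d['color']); print(n,d['mtx'],d['k1'],d['extrinsics'])
E
```

```text
pics
{'t': 0.0, 'ee_pos': array([0.29317696, 0.662159  , 0.23013289]), 'orientation': array([-0.64985786, -3.07328697,  0.00350095]), 'force': array([ 0.01742173, -0.36794993,  1.09060373]), 'finger_gap': 0.08530103666911458}
top [[496.7195183    0.         320.59115835]
 [  0.         496.7195183  238.87155626]
 [  0.           0.           1.        ]] -0.05925817313657312 [[ 0.01839749 -0.97451421  0.22357008  0.22988693]
 [-0.9998249  -0.01716659  0.00744814 -0.04882288]
 [-0.00342039 -0.22366796 -0.9746594   1.5455173 ]
 [ 0.          0.          0.          1.        ]]
side [[490.00806063   0.         326.8890366 ]
 [  0.         490.00806063 231.79407905]
 [  0.           0.           1.        ]] -0.04951580730430345 [[-0.99992322  0.01155019 -0.00448891  0.55640025]
 [ 0.01085015  0.64107284 -0.76740334  0.98796788]
 [-0.00598593 -0.76739312 -0.64114894  0.94739633]
 [ 0.          0.          0.          1.        ]]
```

View pics/top0.png

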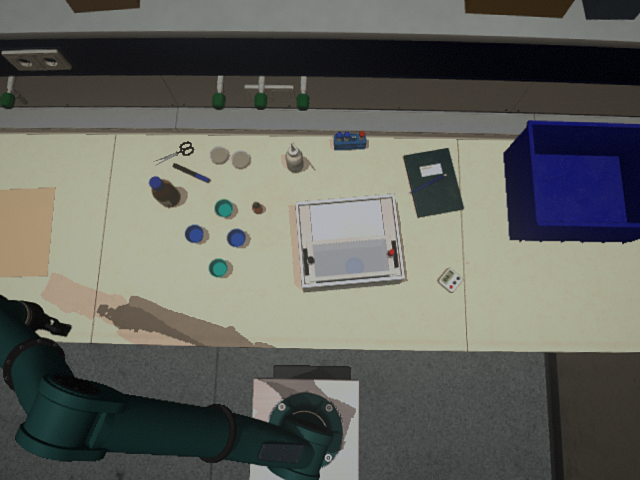

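View pics/side0.png

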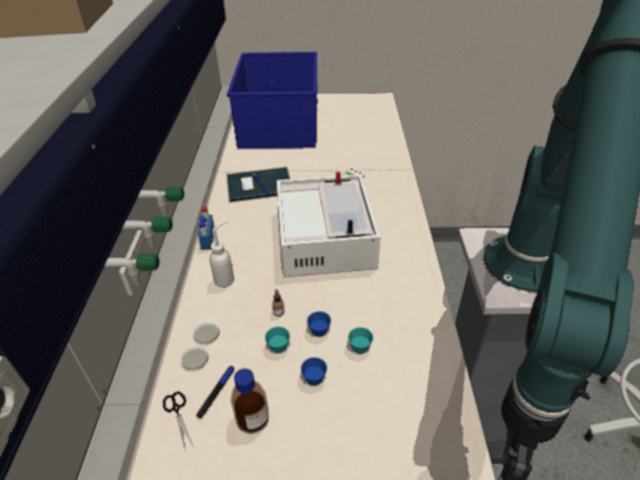

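```bash
cat > h.py <<'E'
from cell import *
import cv2, numpy as np
from scipy.spatial.transform import Rotation as R
def ray(d,uv):
    K=d['mtx'];p=cv2.undistortPoints(np.array([[uv]],float),K,np.array([d['k1'],0,0,0,0.]))[0,0]
    E=d['extrinsics'];v=E[:3,:3]@[p[0],p[1],1];return E[:3,3],v/np.linalg.norm(v)
def plane(d,uv,z):
    o,v=ray(d,uv);return o+v*(z-o[2])/v[2]
def tri(*rs):
    A=sum(np.eye(3)-np.outer(v,v) for o,v in rs);b=sum((np.eye(3)-np.outer(v,v))@o for o,v in rs)
    return np.linalg.solve(A,b)
def proj(d,P):
    E=d['extrinsics'];c=E[:3,:3].T@(np.array(P)-E[:3,3]);
    return cv2.projectPoints(c.reshape(1,3),np.zeros(3),np.zeros(3),d['mtx'],np.array([d['k1'],0,0,0,0.]))[0][0,0]
def blobs(d,lo,hi,amin=30):
    h=cv2.cvtColor(d['color'],cv2.COLOR_BGR2HSV);m=cv2.inRange(h,np.array(lo),np.array(hi))
    n,_,st,c=cv2.connectedComponentsWithStats(m);
    return [(c[i].round(1),st[i].tolist()) for i in range(1,n) if st[i,4]>=amin]
BLUE=((108,120,60),(128,255,255));RED=((170,120,80),(180,255,255));RED0=((0,150,80),(6,255,255))
def totool(s,P):
    "shift in tool axes, fractions of 8cm, to bring TCP to P"
    return (R.from_rotvec(s['orientation']).inv().apply(np.array(P)-s['ee_pos'])/0.08).round(3)
E
python3 - <<'E'
from h import *
for n in('top','side'):
    d=get_image(n);print(n)
    for k,c,a in(('blue',BLUE,40),('red',RED,6),('red0',RED0,6),('black',((0,0,0),(180,255,45)),15)):
        for b in blobs(d,*c,a):
            if 180<b[0][0]<470 and 150<b[0][1]<400: print(k,b[0],b[1],plane(d,b[0],.04 if k=='blue' else .132).round(3))
    if n=='top':
        cv2.imwrite('pics/z.png',np.hstack([cv2.resize(d['color'][180:300,285:415],None,fx=3,fy=3,interpolation=2),cv2.resize(d['color'][180:300,170:290],None,fx=3,fy=3,interpolation=2)]))
E
```

```text
top
blue [202.  177.5] [196, 174, 13, 8, 42] [0.771 0.348 0.04 ]
blue [195.7 234.6] [189, 227, 14, 15, 157] [0.582 0.354 0.04 ]
blue [237.3 238.7] [231, 230, 14, 17, 160] [0.571 0.222 0.04 ]
red0 [391.4 251.5] [389, 249, 5, 6, 22] [ 0.52  -0.244  0.132]
black [443.5 155.4] [435, 149, 17, 15, 96] [ 0.822 -0.408  0.132]
black [188.8 171.4] [183, 168, 13, 8, 25] [0.757 0.366 0.132]
black [293.6 365.4] [274, 365, 36, 2, 54] [0.193 0.03  0.132]
black [325.7 372.9] [292, 366, 59, 14, 525] [ 0.175 -0.059  0.132]
side
blue [261.  183.7] [254, 176, 15, 17, 54] [ 0.764 -0.348  0.04 ]
blue [202.  221.4] [199, 216, 7, 11, 52] [ 0.922 -0.153  0.04 ]
blue [318.7 323. ] [308, 312, 22, 24, 391] [0.573 0.238 0.04 ]
blue [313.5 370.3] [302, 358, 24, 27, 483] [0.584 0.369 0.04 ]
blue [226.1 375.3] [220, 367, 13, 18, 91] [0.772 0.38  0.04 ]
blue [244.1 381. ] [235, 370, 19, 24, 353] [0.732 0.394 0.04 ]
red0 [337.8 177.7] [336, 172, 4, 11, 30] [ 0.515 -0.24   0.132]
red0 [203.6 208.6] [202, 207, 4, 4, 15] [ 0.891 -0.094  0.132]
black [251.9 197. ] [231, 194, 45, 7, 56] [ 0.762 -0.146  0.132]
black [349.9 226.9] [348, 221, 4, 12, 35] [ 0.49  -0.007  0.132]
black [277. 299.] [275, 298, 5, 3, 15] [0.665 0.244 0.132]
black [209.9 399.5] [198, 383, 25, 34, 166] [0.773 0.493 0.132]
```

View pics/z.png

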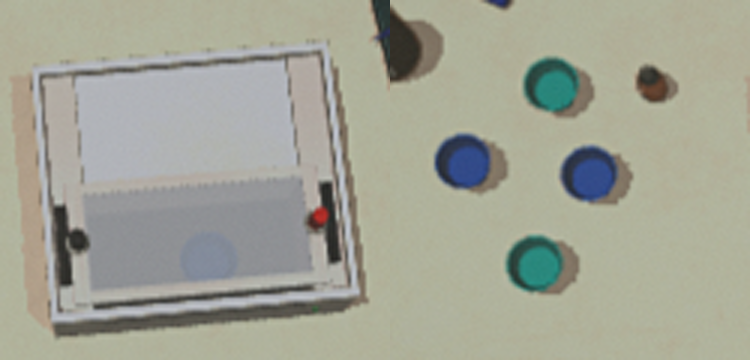

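The crop shows the panel shut at the front. The black post is at about (311,260) and the red one at (391,252) in the top picture. The blue cups are at (195,234) and (237,238), the turquoise look-alikes at (224,208) and (219,268), and the base cup shows through the panel near (354,266).

```bash
python3 - <<'E'
from h import *
s=read_state();t=get_image('top');d=get_image('side')
r=lambda a,b:tri(ray(t,a),ray(d,b))
PL=r((310.7,259.8),(349.9,226.9));PR=r((391.4,251.6),(337.8,177.7))
print('posts',PL.round(4),PR.round(4))
for k in(.132,.14,.152):print(k,plane(t,(310.7,259.8),k),plane(t,(391.4,251.6),k))
v=PL-PR;yaw=np.arctan2(-v[0],v[1]);print('yaw',np.degrees(yaw),np.linalg.norm(v[:2]))
print('c1',r((195.7,234.6),(313.5,370.3)),'c2',r((237.3,238.7),(318.7,323)))
print('base z.046',plane(t,(285+208/3,180+258/3),.046))
for z,q in((.118,(55,322)),(.118,(357,292)),(.118,(36,70)),(.118,(327,46))):print(plane(t,(285+q[0]/3,180+q[1]/3),z))
print(R.from_rotvec(s['orientation']).as_matrix().round(3))
E
```

```text
posts [ 0.4909 -0.0103  0.1296] [ 0.5176 -0.2441  0.13  ]
0.132 [ 0.49152531 -0.01055971  0.132     ] [ 0.5198182  -0.24437224  0.132     ]
0.14 [ 0.49004453 -0.01077626  0.14      ] [ 0.5181773 -0.2432655  0.14     ]
0.152 [ 0.48782336 -0.0111011   0.152     ] [ 0.51571594 -0.2416054   0.152     ]
yaw 6.527800388711555 0.23535313502511382
c1 [0.58514859 0.35814075 0.02429588] c2 [0.57400052 0.22514406 0.02467854]
base z.046 [ 0.49052254 -0.14215387  0.046     ]
[0.41297676 0.00924752 0.118     ]
[ 0.44712858 -0.28197419  0.118     ]
[0.66544389 0.03485332 0.118     ]
[ 0.69579544 -0.25658154  0.118     ]
[[-0.914  0.405 -0.   ]
 [ 0.405  0.914 -0.001]
 [-0.    -0.001 -1.   ]]
```

Call:
{"name": "jog_arm", "arguments": {
  "motion": [
    [1,[-0.5,-0.5,0],-0.17],
    [1,[-1,-1,0],-0.34],
    [1,[-1,-1,0],-0.508],
    [1,[-1,-1,0],-0.508],
    [1,[-1,-1,0],-0.508]
  ]
}}

```text
t: 0.92
ee_pos: [0.3336, 0.5584, 0.2314]
orientation: [0.179, -3.136, -0.001]
force: [0.2, 0.0, -0.3]
finger_gap: 0.0001
finger_force: 0.0
```

Call:
{"name": "jog_arm", "arguments": {
  "motion": [
    [1,[-0.1,-0.6,0],0],
    [1,[-0.1,-1,0],0],
    [1,[-0.1,-1,0],0]
  ]
}}

```text
t: 1.3
ee_pos: [0.3519, 0.4766, 0.2311]
orientation: [0.175, -3.137, 0.004]
force: [-0.1, 0.4, 0.1]
finger_gap: 0.0
finger_force: 0.0
```

Call:
{"name": "jog_arm", "arguments": {
  "motion": [
    [1,[-0.1,-0.6,0],0],
    [1,[-0.1,-1,0],0],
    [1,[-0.1,-1,0],0]
  ]
}}

```text
t: 1.68
ee_pos: [0.3688, 0.3992, 0.2313]
orientation: [0.176, -3.137, 0.001]
force: [0.2, -0.0, 0.2]
finger_gap: 0.0001
finger_force: 0.0
```

Call:
{"name": "jog_arm", "arguments": {
  "motion": [
    [1,[-0.1,-0.6,0],0],
    [1,[-0.1,-1,0],0],
    [1,[-0.1,-1,0],0]
  ]
}}

```text
t: 2.05
ee_pos: [0.386, 0.3216, 0.2314]
orientation: [-0.177, 3.136, 0.0]
force: [-0.0, 0.3, -0.2]
finger_gap: 0.0
finger_force: 0.0
```

Call:
{"name": "jog_arm", "arguments": {
  "motion": [
    [1,[-0.1,-0.6,0],0],
    [1,[-0.1,-1,0],0],
    [1,[-0.1,-1,0],0]
  ]
}}

```text
t: 2.42
ee_pos: [0.4034, 0.2436, 0.2315]
orientation: [-0.178, 3.136, 0.001]
force: [-0.4, 0.8, 0.2]
finger_gap: -0.0002
finger_force: 0.0
```

Call:
{"name": "jog_arm", "arguments": {
  "motion": [
    [1,[-0.1,-0.6,0],0],
    [1,[-0.1,-1,0],0],
    [1,[-0.1,-1,0],0]
  ]
}}

```text
t: 2.8
ee_pos: [0.4209, 0.1655, 0.2315]
orientation: [-0.179, 3.135, 0.001]
force: [-0.5, 0.6, -0.2]
finger_gap: 0.0003
finger_force: 0.0
```

Call:
{"name": "jog_arm", "arguments": {
  "motion": [
    [1,[-0.1,-0.6,0],0],
    [1,[-0.1,-1,0],0],
    [1,[-0.1,-1,0],0],
    [1,[-0.1,-1,0],0]
  ]
}}

```text
t: 3.3
ee_pos: [0.4379, 0.0891, 0.2315]
orientation: [-0.186, 3.135, 0.002]
force: [0.5, 0.0, 0.9]
finger_gap: 0.0
finger_force: 0.0
```

Call:
{"name": "jog_arm", "arguments": {
  "motion": [
    [1,[0,-0.6,0],0],
    [1,[-0.04,-1,0.3],0],
    [1,[-0.04,-1,0.3],0],
    [1,[-0.04,-1,0.3],0]
  ]
}}

```text
t: 3.8
ee_pos: [0.45, 0.0093, 0.2074]
orientation: [-0.186, 3.136, 0.002]
force: [-0.4, 0.1, 0.2]
finger_gap: -0.0001
finger_force: 0.0
```

Call:
{"name": "jog_arm", "arguments": {
  "motion": [
    [1,[-0.03,-0.31,0.2],0],
    [1,[-0.03,-0.31,0.6],0],
    [1,[-0.03,-0.31,0.95],0],
    [1,[-0.03,-0.31,0.95],0]
  ]
}}

```text
t: 4.3
ee_pos: [0.454, -0.0153, 0.1304]
orientation: [0.186, -3.133, -0.002]
force: [0.4, -0.1, -0.0]
finger_gap: -0.0002
finger_force: 0.0
```

Call:
{"name": "jog_arm", "arguments": {
  "motion": [
    [1,[-0.1,0,0],0],
    [1,[-0.2,0,0],0],
    [1,[-0.3,0,0],0],
    [1,[-0.4,0,0],0],
    [1,[-0.5,0,0],0],
    [1,[-0.5,0,0],0]
  ]
}}

```text
t: 5.05
ee_pos: [0.4939, -0.0127, 0.1315]
orientation: [0.181, -3.135, -0.0]
force: [-2.1, -0.7, -0.1]
finger_gap: 0.0003
finger_force: 1.3
```

```bash
python3 - <<'E'
from h import *
d=get_image('side');a=d['color'][150:290,260:400];t=get_image('top')['color'][180:300,285:405]
cv2.imwrite('pics/p1.png',np.hstack([cv2.resize(a,(400,400)),cv2.resize(t,(400,400))]))
E
```

```text
(no output)
```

View pics/p1.png

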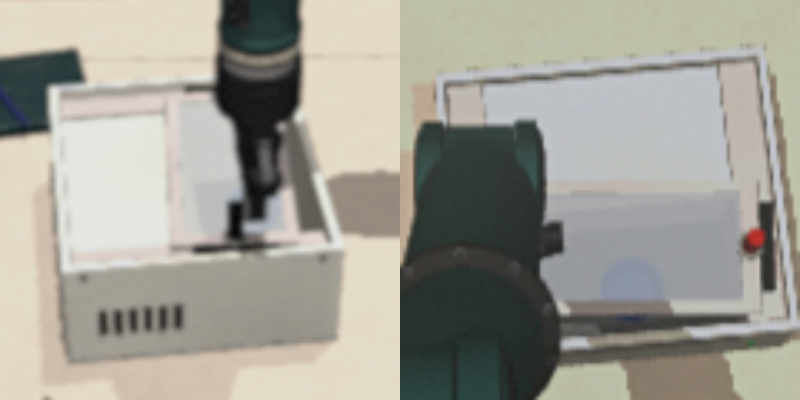

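Call:
{"name": "jog_arm", "arguments": {
  "motion": [
    [1,[0.5,0,0],0],
    [1,[0.5,-0.4,0],0],
    [1,[0.5,-0.975,0],0],
    [1,[0.5,-0.975,0],0]
  ]
}}

```text
t: 5.65
ee_pos: [0.4661, -0.0991, 0.1322]
orientation: [-0.169, 3.132, -0.004]
force: [-0.5, 0.7, -0.0]
finger_gap: 0.0001
finger_force: 0.0
```

Call:
{"name": "jog_arm", "arguments": {
  "motion": [
    [1,[0,-0.6,0],0],
    [1,[0,-0.975,0],0],
    [1,[0,-0.975,0],0]
  ]
}}

```text
t: 6.02
ee_pos: [0.4743, -0.1746, 0.1318]
orientation: [-0.175, 3.133, -0.003]
force: [-0.7, 0.8, 0.0]
finger_gap: -0.0001
finger_force: 0.0
```

Call:
{"name": "jog_arm", "arguments": {
  "motion": [
    [1,[0,-0.6,0],0],
    [1,[0,-0.975,0],0],
    [1,[0,-0.975,0],0],
    [1,[0,-0.975,0],0]
  ]
}}

```text
t: 6.52
ee_pos: [0.482, -0.2475, 0.1312]
orientation: [-0.185, 3.136, 0.002]
force: [0.3, -0.2, -0.8]
finger_gap: 0.0002
finger_force: 0.0
```

Call:
{"name": "jog_arm", "arguments": {
  "motion": [
    [1,[-0.15,0,0],0],
    [1,[-0.25,0,0],0],
    [1,[-0.35,0,0],0],
    [1,[-0.45,0,0],0],
    [1,[-0.55,0,0],0],
    [1,[-0.65,0,0],0],
    [1,[-0.75,0,0],0],
    [1,[-0.85,0,0],0],
    [1,[-0.85,0,0],0]
  ]
}}

```text
t: 7.65
ee_pos: [0.5479, -0.2417, 0.131]
orientation: [0.182, -3.133, -0.001]
force: [-4.1, -1.0, 2.4]
finger_gap: 0.0
finger_force: 2.0
```

```bash
python3 - <<'E'
from h import *
d=get_image('side');a=d['color'][150:290,260:400];t=get_image('top')['color'][180:300,285:405]
cv2.imwrite('pics/p2.png',np.hstack([cv2.resize(a,(400,400)),cv2.resize(t,(400,400))]))
E
```

```text
(no output)
```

View pics/p2.png

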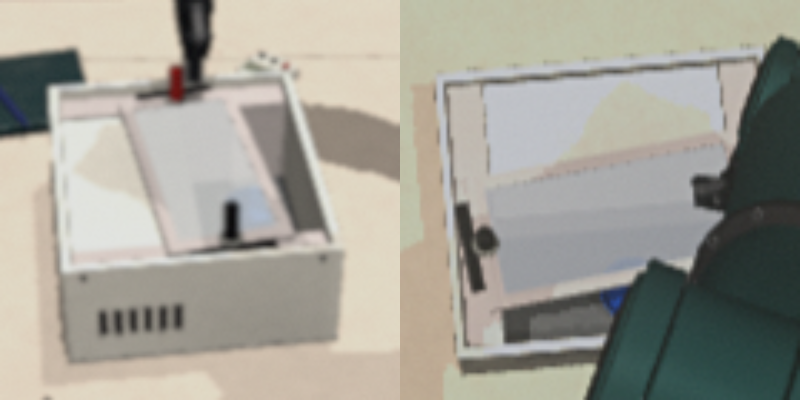

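Call:
{"name": "jog_arm", "arguments": {
  "motion": [
    [1,[0.5,0,0],0],
    [1,[0.5,0.4,0],0],
    [1,[0.5,0.975,0],0],
    [1,[0.5,0.975,0],0]
  ]
}}

```text
t: 8.25
ee_pos: [0.5019, -0.164, 0.1314]
orientation: [-0.192, 3.133, 0.004]
force: [0.8, -0.3, -0.1]
finger_gap: 0.0
finger_force: 0.0
```

Call:
{"name": "jog_arm", "arguments": {
  "motion": [
    [1,[0,0.6,0],0],
    [1,[0,0.975,0],0],
    [1,[0,0.975,0],0]
  ]
}}

```text
t: 8.62
ee_pos: [0.493, -0.0888, 0.1315]
orientation: [-0.189, 3.133, 0.002]
force: [-0.0, -0.6, -0.2]
finger_gap: -0.0001
finger_force: 0.0
```

Call:
{"name": "jog_arm", "arguments": {
  "motion": [
    [1,[0,0.6,0],0],
    [1,[0,0.975,0],0],
    [1,[0,0.975,0],0],
    [1,[0,0.975,0],0]
  ]
}}

```text
t: 9.12
ee_pos: [0.4836, -0.0156, 0.1315]
orientation: [-0.178, 3.135, -0.001]
force: [-0.8, -0.7, -0.0]
finger_gap: -0.0001
finger_force: 0.0
```

Call:
{"name": "jog_arm", "arguments": {
  "motion": [
    [1,[-0.11,0,0],0],
    [1,[-0.21,0,0],0],
    [1,[-0.31,0,0],0],
    [1,[-0.41,0,0],0],
    [1,[-0.51,0,0],0],
    [1,[-0.61,0,0],0],
    [1,[-0.71,0,0],0],
    [1,[-0.81,0,0],0],
    [1,[-0.81,0,0],0]
  ]
}}

```text
t: 10.25
ee_pos: [0.5462, -0.0073, 0.1307]
orientation: [0.18, -3.134, 0.0]
force: [-2.7, 0.6, -0.7]
finger_gap: 0.0001
finger_force: 1.2
```

Call:
{"name": "jog_arm", "arguments": {
  "motion": [
    [1,[0.5,0,0],0],
    [1,[0.5,-0.4,0],0],
    [1,[0.5,-0.975,0],0],
    [1,[0.5,-0.975,0],0]
  ]
}}

```text
t: 10.75
ee_pos: [0.5179, -0.0939, 0.1318]
orientation: [-0.168, 3.133, -0.005]
force: [-0.1, 0.5, -0.2]
finger_gap: -0.0002
finger_force: 0.0
```

Call:
{"name": "jog_arm", "arguments": {
  "motion": [
    [1,[0,-0.6,0],0],
    [1,[0,-0.975,0],0],
    [1,[0,-0.975,0],0]
  ]
}}

```text
t: 11.12
ee_pos: [0.5262, -0.1691, 0.1316]
orientation: [-0.173, 3.134, -0.003]
force: [-0.8, 0.2, 0.1]
finger_gap: 0.0004
finger_force: 0.0
```

Call:
{"name": "jog_arm", "arguments": {
  "motion": [
    [1,[0,-0.6,0],0],
    [1,[0,-0.975,0],0],
    [1,[0,-0.975,0],0],
    [1,[0,-0.975,0],0]
  ]
}}

```text
t: 11.62
ee_pos: [0.5344, -0.2413, 0.1311]
orientation: [0.184, -3.136, -0.003]
force: [-0.1, 0.6, -0.4]
finger_gap: -0.0001
finger_force: 0.0
```

Call:
{"name": "jog_arm", "arguments": {
  "motion": [
    [1,[-0.13,0,0],0],
    [1,[-0.23,0,0],0],
    [1,[-0.33,0,0],0],
    [1,[-0.43,0,0],0],
    [1,[-0.53,0,0],0],
    [1,[-0.63,0,0],0],
    [1,[-0.73,0,0],0],
    [1,[-0.83,0,0],0],
    [1,[-0.83,0,0],0]
  ]
}}

```text
t: 12.75
ee_pos: [0.5989, -0.2361, 0.131]
orientation: [0.181, -3.133, -0.0]
force: [-4.2, -0.4, 2.1]
finger_gap: 0.0
finger_force: 2.0
```

```bash
python3 - <<'E'
from h import *
d=get_image('side');a=d['color'][150:290,260:400];t=get_image('top')['color'][180:300,285:405]
cv2.imwrite('pics/p3.png',np.hstack([cv2.resize(a,(400,400)),cv2.resize(t,(400,400))]))
E
```

```text
(no output)
```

View pics/p3.png

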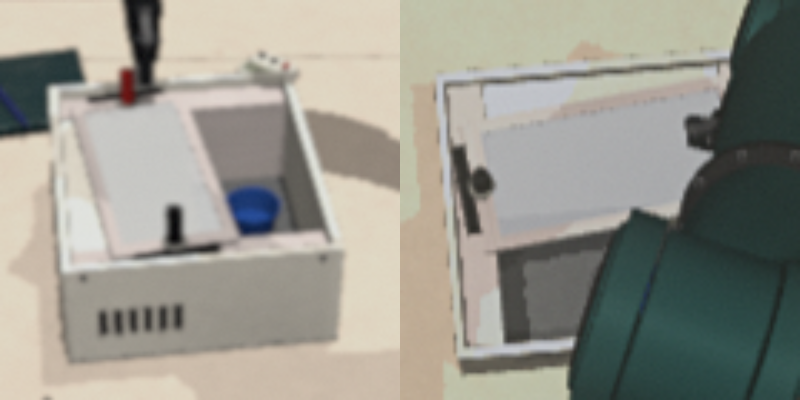

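Call:
{"name": "jog_arm", "arguments": {
  "motion": [
    [1,[0.5,0,0],0],
    [1,[0.5,0.4,0],0],
    [1,[0.5,0.975,0],0],
    [1,[0.5,0.975,0],0]
  ]
}}

```text
t: 13.35
ee_pos: [0.5529, -0.1573, 0.1314]
orientation: [-0.193, 3.133, 0.005]
force: [0.4, 0.1, 0.2]
finger_gap: 0.0
finger_force: 0.0
```

Call:
{"name": "jog_arm", "arguments": {
  "motion": [
    [1,[0,0.6,0],0],
    [1,[0,0.975,0],0],
    [1,[0,0.975,0],0]
  ]
}}

```text
t: 13.72
ee_pos: [0.5438, -0.0826, 0.1315]
orientation: [-0.189, 3.133, 0.002]
force: [0.2, -0.4, -0.7]
finger_gap: -0.0003
finger_force: 0.0
```

Call:
{"name": "jog_arm", "arguments": {
  "motion": [
    [1,[0,0.6,0],0],
    [1,[0,0.975,0],0],
    [1,[0,0.975,0],0],
    [1,[0,0.975,0],0]
  ]
}}

```text
t: 14.22
ee_pos: [0.5344, -0.0102, 0.1315]
orientation: [-0.177, 3.135, -0.002]
force: [0.7, -0.3, -0.4]
finger_gap: 0.0001
finger_force: 0.0
```

Call:
{"name": "jog_arm", "arguments": {
  "motion": [
    [1,[-0.11,0,0],0],
    [1,[-0.21,0,0],0],
    [1,[-0.31,0,0],0],
    [1,[-0.41,0,0],0],
    [1,[-0.51,0,0],0],
    [1,[-0.61,0,0],0],
    [1,[-0.68,0,0],0],
    [1,[-0.7,0,0],0],
    [1,[-0.7,0,0],0]
  ]
}}

```text
t: 15.35
ee_pos: [0.5859, -0.0025, 0.1306]
orientation: [0.179, -3.129, 0.0]
force: [-6.1, -0.1, 3.6]
finger_gap: -0.0
finger_force: 3.0
```

Call:
{"name": "jog_arm", "arguments": {
  "motion": [
    [1,[0.4,0,0],0],
    [1,[0.4,-0.4,0],0],
    [1,[0.4,-0.975,0],0],
    [1,[0.4,-0.975,0],0]
  ]
}}

```text
t: 15.85
ee_pos: [0.5675, -0.0888, 0.1316]
orientation: [-0.168, 3.135, -0.005]
force: [0.2, 0.3, -0.2]
finger_gap: 0.0002
finger_force: 0.0
```

Call:
{"name": "jog_arm", "arguments": {
  "motion": [
    [1,[0,-0.6,0],0],
    [1,[0,-0.975,0],0],
    [1,[0,-0.975,0],0]
  ]
}}

```text
t: 16.23
ee_pos: [0.5759, -0.1637, 0.1314]
orientation: [-0.173, 3.135, -0.003]
force: [0.0, -0.2, -0.7]
finger_gap: 0.0002
finger_force: 0.0
```

Call:
{"name": "jog_arm", "arguments": {
  "motion": [
    [1,[0,-0.6,0],0],
    [1,[0,-0.975,0],0],
    [1,[0,-0.975,0],0],
    [1,[0,-0.975,0],0]
  ]
}}

```text
t: 16.73
ee_pos: [0.5845, -0.2352, 0.131]
orientation: [0.185, -3.136, -0.003]
force: [-0.2, 0.7, -0.1]
finger_gap: 0.0002
finger_force: 0.0
```

Call:
{"name": "jog_arm", "arguments": {
  "motion": [
    [1,[-0.13,0,0],0],
    [1,[-0.23,0,0],0],
    [1,[-0.33,0,0],0],
    [1,[-0.38,0,0],0],
    [1,[-0.4,0,0],0],
    [1,[-0.4,0,0],0]
  ]
}}

```text
t: 17.48
ee_pos: [0.6108, -0.2341, 0.1308]
orientation: [0.18, -3.125, -0.003]
force: [-9.1, 0.3, 6.9]
finger_gap: -0.0001
finger_force: 4.6
```

Call:
{"name": "jog_arm", "arguments": {
  "motion": [
    [1,[-0.05,0,0],0],
    [1,[-0.1,0,0],0],
    [1,[-0.1,0,0],0]
  ]
}}

```text
t: 17.85
ee_pos: [0.6108, -0.2342, 0.1303]
orientation: [0.176, -3.11, -0.006]
force: [-20.5, -0.3, 16.1]
finger_gap: -0.0001
finger_force: 10.5
```

```bash
python3 - <<'E'
from h import *
d=get_image('side');a=d['color'][150:290,260:400];t=get_image('top')['color'][180:300,285:405]
cv2.imwrite('pics/p4.png',np.hstack([cv2.resize(a,(400,400)),cv2.resize(t,(400,400))]))
E
```

```text
(no output)
```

View pics/p4.png

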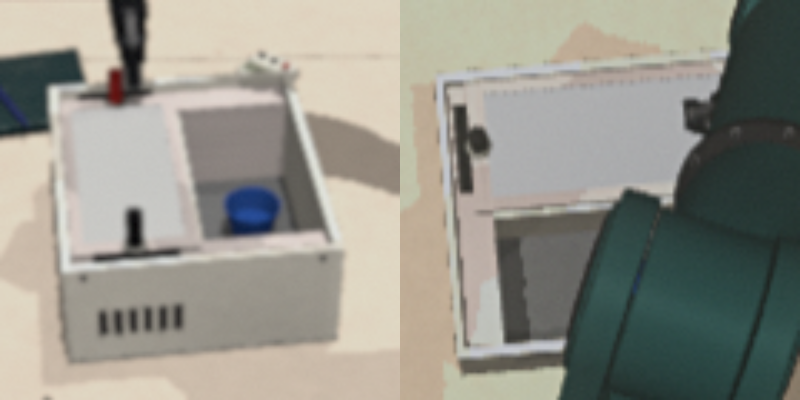

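Call:
{"name": "jog_arm", "arguments": {
  "motion": [
    [1,[0.5,0,0],0],
    [1,[0.5,0.2,0],0],
    [1,[0.5,0.8,0],0],
    [1,[0.5,0.975,0],0],
    [1,[0.5,0.975,0],0]
  ]
}}

```text
t: 18.58
ee_pos: [0.5764, -0.1581, 0.1314]
orientation: [-0.187, 3.135, 0.001]
force: [0.1, 0.4, 0.2]
finger_gap: 0.0002
finger_force: 0.0
```

Call:
{"name": "jog_arm", "arguments": {
  "motion": [
    [1,[0,0.6,0],0],
    [1,[0,0.975,0],0],
    [1,[0,0.975,0],0]
  ]
}}

```text
t: 18.95
ee_pos: [0.567, -0.0812, 0.1313]
orientation: [-0.186, 3.135, 0.001]
force: [0.1, 0.7, -0.6]
finger_gap: 0.0
finger_force: 0.0
```

Call:
{"name": "jog_arm", "arguments": {
  "motion": [
    [1,[0,0.6,0],0],
    [1,[0,0.975,0],0],
    [1,[0,0.975,0],0],
    [1,[0,0.975,0],0]
  ]
}}

```text
t: 19.45
ee_pos: [0.5581, -0.0081, 0.1314]
orientation: [-0.176, 3.136, -0.003]
force: [-0.7, 0.1, 0.0]
finger_gap: -0.0001
finger_force: 0.0
```

Call:
{"name": "jog_arm", "arguments": {
  "motion": [
    [1,[-0.11,0,0],0],
    [1,[-0.21,0,0],0],
    [1,[-0.29,0,0],0],
    [1,[-0.36,0,0],0],
    [1,[-0.43,0,0],0],
    [1,[-0.43,0,0],0]
  ]
}}

```text
t: 20.2
ee_pos: [0.586, -0.0022, 0.1305]
orientation: [0.18, -3.124, 0.0]
force: [-8.4, -1.2, 5.9]
finger_gap: -0.0
finger_force: 4.1
```

Call:
{"name": "jog_arm", "arguments": {
  "motion": [
    [1,[0.3,0,0],0],
    [1,[0.3,0,-0.5],0],
    [-1,[0.3,0.2,-1],0],
    [-1,[0.3,0.83,-1],0],
    [-1,[0.3,0.83,-1],0],
    [-1,[0.3,0.83,-1],0]
  ]
}}

```text
t: 20.95
ee_pos: [0.5598, 0.0617, 0.2112]
orientation: [0.182, -3.136, 0.001]
force: [0.8, -0.5, 0.7]
finger_gap: 0.0721
finger_force: 0.0
```

Call:
{"name": "jog_arm", "arguments": {
  "motion": [
    [-1,[0,0.6,0],0],
    [-1,[0,1,0],0],
    [-1,[0,1,0],0]
  ]
}}

```text
t: 21.32
ee_pos: [0.5505, 0.1431, 0.2109]
orientation: [0.186, -3.135, -0.001]
force: [-0.4, 0.0, -0.4]
finger_gap: 0.0853
finger_force: 0.0
```

Call:
{"name": "jog_arm", "arguments": {
  "motion": [
    [-1,[0,0.6,-0.5],0],
    [-1,[0,1,-0.5],0],
    [-1,[0,1,-0.5],0],
    [-1,[0,1,-0.5],0]
  ]
}}

```text
t: 21.82
ee_pos: [0.5419, 0.2176, 0.2507]
orientation: [0.176, -3.136, 0.004]
force: [-0.2, -0.3, 0.2]
finger_gap: 0.0853
finger_force: 0.0
```

```bash
python3 - <<'E'
from h import *
w=get_image('wrist');t=get_image('top');d=get_image('side')
print(read_state()['ee_pos']);print(w['mtx'],w['extrinsics'].round(3))
for n,i in(('w',w),('t',t),('s',d)):
    for b in blobs(i,*BLUE,40):print(n,b[0],b[1],plane(i,b[0],.04).round(4))
cv2.imwrite('pics/m1.png',np.hstack([cv2.resize(w['color'],(400,300)),cv2.resize(t['color'],(400,300))]))
E
```

```text
[0.54190782 0.21794788 0.25081207]
[[411.17228399   0.         319.81685971]
 [  0.         411.17228399 239.57445301]
 [  0.           0.           1.        ]] [[-0.112  0.944  0.31   0.462]
 [ 0.994  0.107  0.033  0.209]
 [-0.002  0.312 -0.95   0.392]
 [ 0.     0.     0.     1.   ]]
w [328.9 231.1] [306, 209, 43, 42, 1256] [0.5684 0.2282 0.04  ]
w [461.7 256.2] [440, 236, 42, 40, 1158] [0.5785 0.3527 0.04  ]
t [575.1 187.7] [521, 121, 119, 117, 7767] [ 0.7595 -0.8573  0.04  ]
t [154.9 181.9] [150, 177, 11, 11, 95] [0.7541 0.5    0.04  ]
t [236.9 238. ] [229, 230, 16, 17, 181] [0.5734 0.2237 0.04  ]
t [354.3 266.2] [345, 258, 19, 18, 246] [ 0.4909 -0.1424  0.04  ]
s [272.  99.] [228, 53, 89, 95, 7240] [ 0.7768 -0.9948  0.04  ]
s [261.1 184. ] [254, 176, 15, 18, 57] [ 0.7631 -0.3465  0.04  ]
s [202.  221.3] [199, 216, 7, 11, 50] [ 0.9218 -0.1536  0.04  ]
s [349. 223.] [342, 216, 16, 16, 196] [ 0.4844 -0.1374  0.04  ]
s [318.7 323. ] [309, 312, 21, 24, 390] [0.5731 0.238  0.04  ]
s [313.5 370.2] [302, 358, 24, 27, 483] [0.5841 0.3688 0.04  ]
s [226.1 375.4] [220, 367, 13, 18, 92] [0.7721 0.3798 0.04  ]
s [244.1 381. ] [235, 370, 19, 24, 354] [0.7316 0.3941 0.04  ]
```

View pics/m1.png

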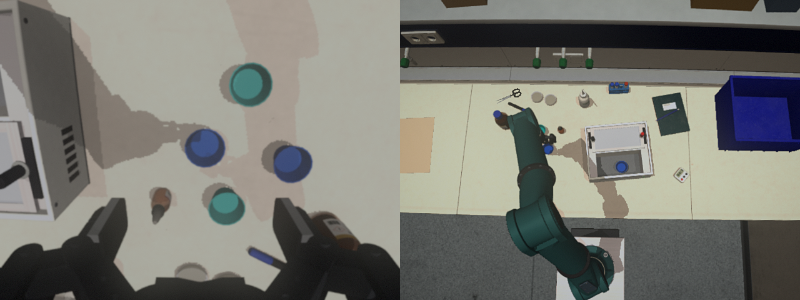

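Call:
{"name": "jog_arm", "arguments": {
  "motion": [
    [-1,[-0.4,0.075,0.5],0],
    [-1,[-0.4,0.075,0.97],0],
    [-1,[-0.4,0.075,0.97],0],
    [-1,[-0.4,0.075,0.97],0]
  ]
}}

```text
t: 22.48
ee_pos: [0.5732, 0.2296, 0.1746]
orientation: [-0.179, 3.136, 0.0]
force: [0.4, -0.5, 0.2]
finger_gap: 0.0858
finger_force: 0.0
```

```bash
python3 - <<'E'
from h import *
w=get_image('wrist');s=read_state();print(s['ee_pos'])
for b in blobs(w,*BLUE,200):
    x,y,wd,h,a=b[1]
    print(b[0],b[1],[plane(w,b[0],z).round(4) for z in(.028,.034,.04)])
h=cv2.cvtColor(w['color'],cv2.COLOR_BGR2HSV);m=cv2.inRange(h,np.array(BLUE[0]),np.array(BLUE[1]))
for c in cv2.findContours(m,0,2)[0]:
    if cv2.contourArea(c)>300:(u,v),(p,q),an=cv2.fitEllipse(cv2.convexHull(c));print('ell',u,v,p,q,an,plane(w,(u,v),.034).round(4))
cv2.imwrite('pics/m2.png',w['color'])
E
```

```text
[0.57359516 0.23006728 0.17527436]
[318.4 204.9] [291, 190, 55, 29, 1101] [array([0.5621, 0.2272, 0.028 ]), array([0.5606, 0.2271, 0.034 ]), array([0.5592, 0.227 , 0.04  ])]
[485.8 250.5] [458, 223, 54, 54, 1995] [array([0.5823, 0.3564, 0.028 ]), array([0.5804, 0.3536, 0.034 ]), array([0.5786, 0.3508, 0.04  ])]
[429.8 439.1] [416, 432, 27, 16, 200] [array([0.7657, 0.3519, 0.028 ]), array([0.76  , 0.3492, 0.034 ]), array([0.7543, 0.3464, 0.04  ])]
ell 484.77581787109375 251.92750549316406 44.13794708251953 64.70986938476562 43.25886917114258 [0.5816 0.3531 0.034 ]
ell 318.89190673828125 207.26455688476562 32.973716735839844 53.01968765258789 100.43978118896484 [0.5623 0.2276 0.034 ]
```

View pics/m2.png

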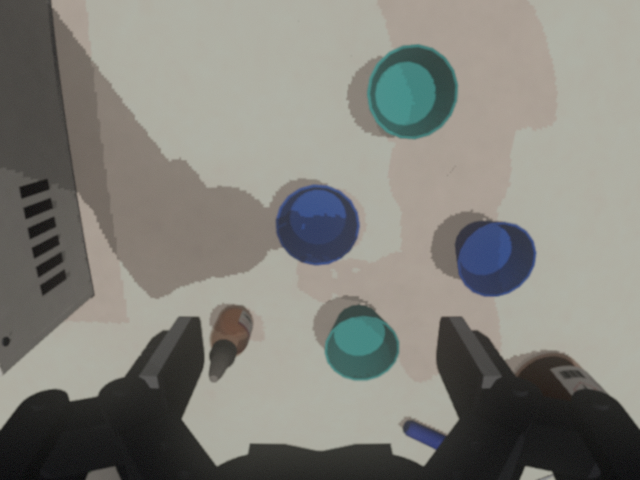

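The wrist view shows the rim of cup_2 centred near (317,225) and the rim of cup_1 near (497,258), with the turquoise cups clear of both finger paths.

```bash
python3 - <<'E'
from h import *
w=get_image('wrist');s=read_state()
for uv in((317.5,224.5),(497,258.5)):
    p=plane(w,uv,.04);print(p.round(4),totool(s,[p[0],p[1],.018]))
print(R.from_rotvec(s['orientation']).as_matrix()[:,0])
E
```

```text
[0.574  0.2285 0.04  ] [ 0.006 -0.025  1.969]
[0.5845 0.3615 0.04  ] [-0.315  1.613  1.971]
[-0.99343109 -0.11439351 -0.00296394]
```

Call:
{"name": "jog_arm", "arguments": {
  "motion": [
    [-1,[0,-0.02,0.5],0],
    [-1,[0,-0.02,1],0],
    [-1,[0,-0.02,1],0],
    [-1,[0,-0.02,1],0]
  ]
}}

```text
t: 23.08
ee_pos: [0.5742, 0.2292, 0.0957]
orientation: [-0.181, 3.133, 0.002]
force: [-0.4, -0.2, -0.4]
finger_gap: 0.0856
finger_force: 0.0
```

Call:
{"name": "jog_arm", "arguments": {
  "motion": [
    [-1,[0,0,0.3],0],
    [-1,[0,0,0.6],0],
    [-1,[0,0,0.9],0],
    [-1,[0,0,0.97],0],
    [-1,[0,0,0.97],0]
  ]
}}

```text
t: 23.7
ee_pos: [0.5739, 0.2291, 0.0175]
orientation: [-0.181, 3.134, 0.001]
force: [0.5, -1.0, 0.3]
finger_gap: 0.0852
finger_force: 0.0
```

Call:
{"name": "jog_arm", "arguments": {
  "motion": [
    [0.4,[0,0,0],0],
    [0.6,[0,0,0],0],
    [1,[0,0,0],0],
    [1,[0,0,0],0],
    [1,[0,0,0],0],
    [1,[0,0,0],0]
  ],
  "newtons": 40
}}

```text
t: 24.45
ee_pos: [0.5738, 0.2289, 0.0181]
orientation: [-0.18, 3.134, 0.001]
force: [-1.0, -1.3, 8.6]
finger_gap: 0.0564
finger_force: 40.6
```

Call:
{"name": "jog_arm", "arguments": {
  "motion": [
    [1,[0,0,-0.2],0],
    [1,[0,0,-0.6],0],
    [1,[0,0,-1],0],
    [1,[0,0,-1],0],
    [1,[0,0,-1],0]
  ]
}}

```text
t: 25.08
ee_pos: [0.5725, 0.2285, 0.0963]
orientation: [0.181, -3.136, 0.0]
force: [0.3, 0.4, -1.8]
finger_gap: 0.0557
finger_force: 42.6
```

```bash
python3 - <<'E'
from h import *
w=get_image('wrist');d=get_image('side');s=read_state();print(s['ee_pos'],proj(d,s['ee_pos']))
cv2.imwrite('pics/m3.png',np.hstack([cv2.resize(w['color'],(400,300)),cv2.resize(d['color'][200:410,200:480],(400,300))]))
E
```

```text
[0.5719521  0.22828206 0.09525268] [318.78694983 304.21980162]
```

View pics/m3.png

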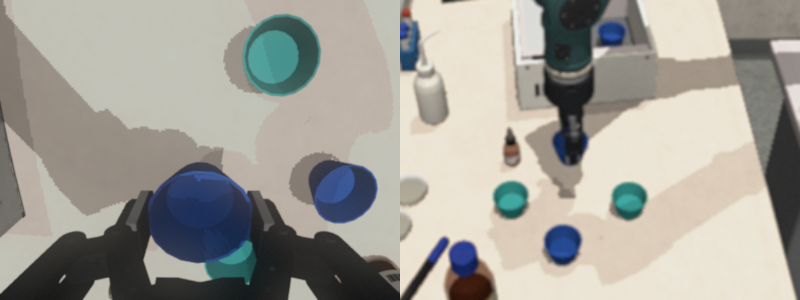

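```bash
python3 - <<'E'
from h import *
w=get_image('wrist');s=read_state();x,y,z=s['ee_pos']
for n,rr,dz in(('rim',.03,.022),('bot',.0195,-.018)):
    P=[proj(w,[x+rr*np.cos(a),y+rr*np.sin(a),z+dz])for a in np.linspace(0,6.283,40)];P=np.array(P);print(n,P.min(0),P.max(0))
im=w['color'].copy()
for rr,dz in((.03,.022),(.0195,-.018)):
    for a in np.linspace(0,6.283,60):
        u=proj(w,[x+rr*np.cos(a),y+rr*np.sin(a),z+dz]);cv2.circle(im,tuple(int(k) for k in u),1,(0,255,255),-1)
t=get_image('top')
cv2.imwrite('pics/m4.png',np.hstack([im[200:480,160:480],cv2.resize(t['color'][200:300,300:400],(280,280))]))
h=cv2.cvtColor(t['color'],cv2.COLOR_BGR2HSV);m=cv2.inRange(h,(105,80,30),(130,255,255))
for c in cv2.findContours(m,0,2)[0]:
    (u,v),r=cv2.minEnclosingCircle(c)
    if r>4 and 300<u<400:
        print(u,v,r,plane(t,(u,v),.046))
d=get_image('side')
for b in blobs(d,*BLUE,100):
    if b[0][0]>330:print(b,tri(ray(d,b[0]),ray(t,(354.3,266.2))))
E
```

```text
rim [231.69249205 272.4122213 ] [408.76529613 424.00070613]
bot [274.67807606 258.47103035] [365.46950542 340.32211998]
354.2090148925781 266.2622985839844 9.769880294799805 [ 0.48970246 -0.14177644  0.046     ]
349.90740966796875 141.3148193359375 16.771886825561523 [ 0.90090916 -0.12667958  0.046     ]
(array([347.7, 223.3]), [339, 216, 19, 16, 239]) [ 0.48977547 -0.14228345  0.03564566]
```

View pics/m4.png

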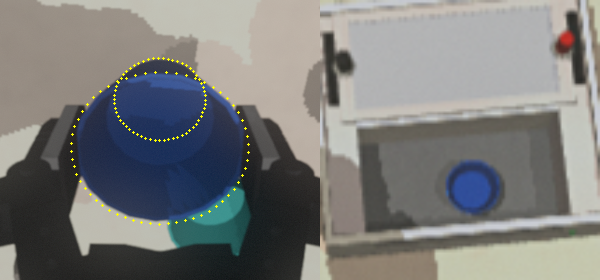

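Call:
{"name": "jog_arm", "arguments": {
  "motion": [
    [1,[0,0,-0.5],0],
    [1,[0.1,-0.1,-1],0],
    [1,[0.3,-0.4,-1],0],
    [1,[0.5,-0.8,-1],0],
    [1,[0.5,-1,-1],0]
  ]
}}

```text
t: 25.95
ee_pos: [0.5408, 0.1423, 0.1755]
orientation: [0.178, -3.134, 0.002]
force: [-0.4, 0.3, -0.5]
finger_gap: 0.0562
finger_force: 42.9
```

Call:
{"name": "jog_arm", "arguments": {
  "motion": [
    [1,[0.2,-0.5,-0.3],0],
    [1,[0.5,-1,-0.4],0],
    [1,[0.5,-1,-0.4],0]
  ]
}}

```text
t: 26.32
ee_pos: [0.5111, 0.0566, 0.2084]
orientation: [0.171, -3.136, 0.003]
force: [0.2, 0.2, -0.8]
finger_gap: 0.0562
finger_force: 42.9
```

Call:
{"name": "jog_arm", "arguments": {
  "motion": [
    [1,[0.2,-0.5,0],0],
    [1,[0.5,-1,0],0],
    [1,[0.5,-1,0],0]
  ]
}}

```text
t: 26.7
ee_pos: [0.4802, -0.0263, 0.2076]
orientation: [0.172, -3.135, 0.002]
force: [-0.3, 1.0, -0.1]
finger_gap: 0.0562
finger_force: 42.9
```

Call:
{"name": "jog_arm", "arguments": {
  "motion": [
    [1,[0,-0.5,0],0],
    [1,[0.04,-1,0],0],
    [1,[0.04,-1,0],0]
  ]
}}

```text
t: 27.08
ee_pos: [0.489, -0.1055, 0.208]
orientation: [-0.174, 3.135, -0.002]
force: [-0.3, 0.9, -0.3]
finger_gap: 0.0565
finger_force: 42.9
```

Call:
{"name": "jog_arm", "arguments": {
  "motion": [
    [1,[0,-0.4,0],0],
    [1,[0,-0.48,0],0],
    [1,[0,-0.48,0],0],
    [1,[0,-0.48,0],0]
  ]
}}

```text
t: 27.58
ee_pos: [0.4919, -0.1396, 0.2079]
orientation: [0.185, -3.136, -0.002]
force: [-0.1, -0.0, -1.3]
finger_gap: 0.0562
finger_force: 42.9
```

```bash
python3 - <<'E'
from h import *
w=get_image('wrist');d=get_image('side');s=read_state();print(s['ee_pos'],totool(s,[.490,-.142,.0]),totool(s,[.583,.36,.018]),proj(w,[.49,-.142,.046]))
cv2.imwrite('pics/m5.png',np.hstack([cv2.resize(w['color'],(400,300)),cv2.resize(d['color'][120:330,220:500],(400,300))]))
E
```

```text
[ 0.49173481 -0.14010451  0.20804266] [ 0.024 -0.023  2.601] [-1.865  6.073  2.379] [316.91823191 212.29726569]
```

View pics/m5.png

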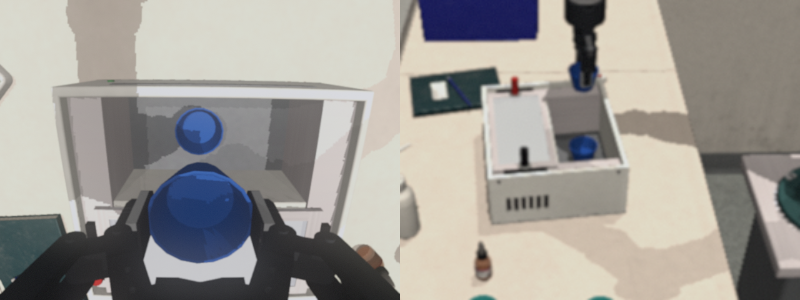

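Call:
{"name": "jog_arm", "arguments": {
  "motion": [
    [1,[0.035,-0.02,0.4],0],
    [1,[0.035,-0.02,0.8],0],
    [1,[0.035,-0.02,1],0],
    [1,[0.035,-0.02,1],0],
    [1,[0.035,-0.02,1],0]
  ]
}}

```text
t: 28.3
ee_pos: [0.4899, -0.1434, 0.1289]
orientation: [-0.181, 3.135, -0.001]
force: [0.5, -0.2, 0.1]
finger_gap: 0.0561
finger_force: 42.9
```

Call:
{"name": "jog_arm", "arguments": {
  "motion": [
    [1,[0,0,0.25],0],
    [1,[0,0,0.5],0],
    [1,[0,0,0.75],0],
    [1,[0,0,0.9],0],
    [1,[0,0,0.99],0],
    [1,[0,0,0.99],0]
  ]
}}

```text
t: 29.05
ee_pos: [0.4892, -0.1435, 0.049]
orientation: [-0.181, 3.136, -0.0]
force: [-0.1, 0.7, -0.7]
finger_gap: 0.0559
finger_force: 42.9
```

Call:
{"name": "jog_arm", "arguments": {
  "motion": [
    [1,[0,0,0.04],0],
    [1,[0,0,0.04],0],
    [-0.3,[0,0,0.04],0],
    [-0.7,[0,0,0.04],0],
    [-0.7,[0,0,0.04],0],
    [-0.7,[0,0,0.04],0]
  ]
}}

```text
t: 29.8
ee_pos: [0.4891, -0.1435, 0.0458]
orientation: [-0.181, 3.136, -0.0]
force: [0.1, 1.2, -0.7]
finger_gap: 0.0725
finger_force: 0.0
```

Call:
{"name": "jog_arm", "arguments": {
  "motion": [
    [-0.7,[0,0,-0.3],0],
    [-0.7,[0,0,-0.7],0],
    [-0.7,[0,0,-1],0],
    [-0.7,[0,0,-1],0]
  ]
}}

```text
t: 30.3
ee_pos: [0.4903, -0.1438, 0.1274]
orientation: [-0.18, 3.132, -0.002]
force: [-0.7, -0.4, -0.3]
finger_gap: 0.0726
finger_force: 0.0
```

Call:
{"name": "jog_arm", "arguments": {
  "motion": [
    [-0.7,[0,0,-0.5],0],
    [-0.7,[0,0,-1],0],
    [-0.7,[0,0,-1],0],
    [-0.7,[0,0,-1],0]
  ]
}}

```text
t: 30.8
ee_pos: [0.4882, -0.1432, 0.2047]
orientation: [0.181, -3.135, -0.001]
force: [0.2, -0.1, 0.2]
finger_gap: 0.0723
finger_force: 0.0
```

```bash
python3 - <<'E'
from h import *
w=get_image('wrist');d=get_image('side');t=get_image('top');s=read_state();print(s['ee_pos'],proj(w,[.49,-.142,.062]))
cv2.imwrite('pics/m6.png',np.hstack([cv2.resize(w['color'][60:300,160:480],(400,300)),cv2.resize(d['color'][180:260,310:390],(300,300))]))
for n,i in(('s',d),('w',w),('t',t)):
  for b in blobs(i,*BLUE,100):
    if b[1][4]<4000:print(n,b[0],b[1],plane(i,b[0],.028).round(4))
E
```

```text
[ 0.48793074 -0.14316726  0.20417919] [321.16182771 224.76704053]
s [347.7 220.9] [338, 212, 20, 20, 321] [ 0.4869 -0.1624  0.028 ]
s [313.5 370.3] [302, 358, 24, 27, 480] [0.5845 0.3609 0.028 ]
s [244.1 381.1] [235, 370, 19, 24, 355] [0.7339 0.3865 0.028 ]
t [195.6 234.6] [189, 226, 14, 16, 155] [0.5849 0.3574 0.028 ]
```

View pics/m6.png

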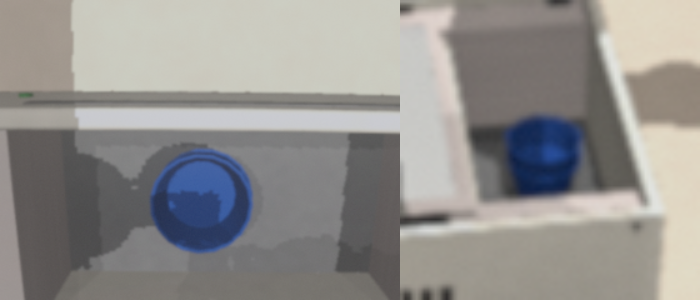

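Call:
{"name": "jog_arm", "arguments": {
  "motion": [
    [-1,[-0.15,0.6,0],0],
    [-1,[-0.32,1,0],0],
    [-1,[-0.32,1,0],0]
  ]
}}

```text
t: 31.32
ee_pos: [0.5057, -0.0576, 0.2047]
orientation: [0.19, -3.135, -0.002]
force: [-0.2, -2.0, -0.2]
finger_gap: 0.0851
finger_force: 0.0
```

Call:
{"name": "jog_arm", "arguments": {
  "motion": [
    [-1,[-0.15,0.6,0],0],
    [-1,[-0.32,1,0],0],
    [-1,[-0.32,1,0],0]
  ]
}}

```text
t: 31.7
ee_pos: [0.5219, 0.0237, 0.205]
orientation: [0.188, -3.135, -0.001]
force: [-0.2, 0.3, 0.1]
finger_gap: 0.0854
finger_force: 0.0
```

Call:
{"name": "jog_arm", "arguments": {
  "motion": [
    [-1,[-0.15,0.6,0],0],
    [-1,[-0.32,1,0],0],
    [-1,[-0.32,1,0],0]
  ]
}}

```text
t: 32.08
ee_pos: [0.5382, 0.1052, 0.2051]
orientation: [0.186, -3.136, -0.001]
force: [-0.0, 0.5, 0.2]
finger_gap: 0.0853
finger_force: 0.0
```

Call:
{"name": "jog_arm", "arguments": {
  "motion": [
    [-1,[-0.15,0.6,0],0],
    [-1,[-0.32,1,0],0],
    [-1,[-0.32,1,0],0]
  ]
}}

```text
t: 32.45
ee_pos: [0.5544, 0.1869, 0.2052]
orientation: [0.184, -3.136, -0.0]
force: [-0.5, 0.2, 0.4]
finger_gap: 0.0853
finger_force: 0.0
```

Call:
{"name": "jog_arm", "arguments": {
  "motion": [
    [-1,[-0.15,0.6,0],0],
    [-1,[-0.32,1,0],0],
    [-1,[-0.32,1,0],0]
  ]
}}

```text
t: 32.83
ee_pos: [0.5706, 0.2688, 0.2052]
orientation: [0.183, -3.136, 0.0]
force: [-0.2, -0.4, -0.4]
finger_gap: 0.0852
finger_force: 0.0
```

Call:
{"name": "jog_arm", "arguments": {
  "motion": [
    [-1,[-0.15,0.6,0],0],
    [-1,[-0.32,1,0],0],
    [-1,[-0.32,1,0.3],0],
    [-1,[-0.32,1,0.3],0],
    [-1,[-0.32,1,0.3],0]
  ]
}}

```text
t: 33.45
ee_pos: [0.5872, 0.3477, 0.1819]
orientation: [0.175, -3.136, 0.003]
force: [0.6, 0.3, 0.6]
finger_gap: 0.0852
finger_force: 0.0
```

```bash
python3 - <<'E'
from h import *
w=get_image('wrist');s=read_state()
h=cv2.cvtColor(w['color'],cv2.COLOR_BGR2HSV);m=cv2.inRange(h,(108,80,30),(128,255,255))
for c in cv2.findContours(m,0,2)[0]:
    (u,v),r=cv2.minEnclosingCircle(c)
    if r>25:p=plane(w,(u,v),.04);print(u,v,r,cv2.boundingRect(c),p.round(4),totool(s,[p[0],p[1],.018]))
print(s['ee_pos'],proj(w,[.5845,.3615,.04]))
E
```

```text
339.891845703125 219.46865844726562 40.027984619140625 (301, 182, 79, 78) [0.5836 0.3614 0.04  ] [0.03  0.167 2.055]
[0.5873933  0.34855899 0.18237779] [339.91360924 220.68090969]
```

Call:
{"name": "jog_arm", "arguments": {
  "motion": [
    [-1,[0.03,0.165,0.5],0],
    [-1,[0.03,0.165,1],0],
    [-1,[0.03,0.165,1],0],
    [-1,[0.03,0.165,1],0]
  ]
}}

```text
t: 34.0
ee_pos: [0.584, 0.3636, 0.1035]
orientation: [-0.179, 3.134, 0.001]
force: [0.0, -0.2, 0.3]
finger_gap: 0.0854
finger_force: 0.0
```

Call:
{"name": "jog_arm", "arguments": {
  "motion": [
    [-1,[0,0,0.3],0],
    [-1,[0,0,0.6],0],
    [-1,[0,0,0.9],0],
    [-1,[0,0,1],0],
    [-1,[0,0,1],0]
  ]
}}

```text
t: 34.62
ee_pos: [0.5835, 0.3641, 0.0229]
orientation: [-0.18, 3.135, 0.001]
force: [0.5, -0.7, 0.8]
finger_gap: 0.0852
finger_force: 0.0
```

Call:
{"name": "jog_arm", "arguments": {
  "motion": [
    [-1,[0,0,0.05],0],
    [0.4,[0,0,0.05],0],
    [0.6,[0,0,0.05],0],
    [1,[0,0,0.05],0],
    [1,[0,0,0.05],0],
    [1,[0,0,0.05],0],
    [1,[0,0,0.05],0]
  ],
  "newtons": 40
}}

```text
t: 35.5
ee_pos: [0.5829, 0.3639, 0.0192]
orientation: [-0.181, 3.136, 0.0]
force: [-1.8, -0.9, 6.6]
finger_gap: 0.0564
finger_force: 41.0
```

Call:
{"name": "jog_arm", "arguments": {
  "motion": [
    [1,[0,0,-0.2],0],
    [1,[0,0,-0.6],0],
    [1,[0,0,-1],0],
    [1,[0,0,-1],0],
    [1,[0,0,-1],0]
  ]
}}

```text
t: 36.12
ee_pos: [0.5821, 0.3636, 0.0976]
orientation: [0.181, -3.136, 0.0]
force: [-0.3, 0.2, -1.1]
finger_gap: 0.0564
finger_force: 42.7
```

Call:
{"name": "jog_arm", "arguments": {
  "motion": [
    [1,[0,0,-0.5],0],
    [1,[0,0,-1],0],
    [1,[0,0,-1],0],
    [1,[0,0,-1],0]
  ]
}}

```text
t: 36.62
ee_pos: [0.5814, 0.3632, 0.176]
orientation: [0.181, -3.134, 0.003]
force: [-0.1, -0.7, -1.6]
finger_gap: 0.0564
finger_force: 42.9
```

```bash
python3 - <<'E'
from h import *
s=read_state();print(s['ee_pos'],totool(s,[.489,-.143,.062]))
w=get_image('wrist')
h=cv2.cvtColor(w['color'],cv2.COLOR_BGR2HSV);m=cv2.inRange(h,(108,80,30),(128,255,255))
for c in cv2.findContours(m,0,2)[0]:
    if cv2.contourArea(c)>300:print(cv2.boundingRect(c))
E
```

```text
[0.58139422 0.36318685 0.17600827] [ 1.871 -6.15   1.44 ]
(237, 276, 166, 160)
```

Call:
{"name": "jog_arm", "arguments": {
  "motion": [
    [1,[0.1,-0.3,-0.2],0],
    [1,[0.2,-0.7,-0.4],0],
    [1,[0.31,-1,-0.4],0],
    [1,[0.31,-1,-0.4],0]
  ]
}}

```text
t: 37.17
ee_pos: [0.5661, 0.278, 0.208]
orientation: [0.175, -3.133, 0.005]
force: [-0.5, -0.2, -0.9]
finger_gap: 0.0566
finger_force: 42.9
```

Call:
{"name": "jog_arm", "arguments": {
  "motion": [
    [1,[0.15,-0.5,0],0],
    [1,[0.31,-1,0],0],
    [1,[0.31,-1,0],0]
  ]
}}

```text
t: 37.55
ee_pos: [0.5507, 0.1956, 0.2082]
orientation: [0.173, -3.133, 0.005]
force: [0.3, 0.3, -1.0]
finger_gap: 0.0566
finger_force: 42.9
```

Call:
{"name": "jog_arm", "arguments": {
  "motion": [
    [1,[0.15,-0.5,0],0],
    [1,[0.31,-1,0],0],
    [1,[0.31,-1,0],0]
  ]
}}

```text
t: 37.92
ee_pos: [0.5355, 0.1144, 0.2087]
orientation: [0.174, -3.134, 0.003]
force: [-0.6, 0.3, -0.7]
finger_gap: 0.0566
finger_force: 42.9
```

Call:
{"name": "jog_arm", "arguments": {
  "motion": [
    [1,[0.15,-0.5,0],0],
    [1,[0.31,-1,0],0],
    [1,[0.31,-1,0],0]
  ]
}}

```text
t: 38.3
ee_pos: [0.5206, 0.0329, 0.2091]
orientation: [0.175, -3.135, 0.001]
force: [0.1, 0.4, 0.4]
finger_gap: 0.0567
finger_force: 42.9
```

Call:
{"name": "jog_arm", "arguments": {
  "motion": [
    [1,[0.15,-0.5,0],0],
    [1,[0.31,-1,0],0],
    [1,[0.31,-1,0],0]
  ]
}}

```text
t: 38.67
ee_pos: [0.5057, -0.049, 0.2093]
orientation: [0.176, -3.136, 0.001]
force: [0.9, 1.0, -0.4]
finger_gap: 0.0567
finger_force: 42.9
```

Call:
{"name": "jog_arm", "arguments": {
  "motion": [
    [1,[0.15,-0.5,0],0],
    [1,[0.31,-1,0],0],
    [1,[0.31,-1.0,0],0],
    [1,[0.31,-1.0,0],0],
    [1,[0.31,-1,0],0]
  ]
}}

```text
t: 39.3
ee_pos: [0.491, -0.1275, 0.2096]
orientation: [-0.187, 3.136, 0.002]
force: [0.9, 0.3, -0.0]
finger_gap: 0.0565
finger_force: 43.0
```

```bash
python3 - <<'E'
from h import *
s=read_state();w=get_image('wrist');d=get_image('side');print(s['ee_pos'],s['finger_gap'],totool(s,[.489,-.143,.062]))
cv2.imwrite('pics/m7.png',np.hstack([cv2.resize(w['color'],(400,300)),cv2.resize(d['color'][120:330,220:500],(400,300))]))
E
```

```text
[ 0.49095892 -0.12751548  0.20957267] 0.056501700266568144 [ 0.048 -0.191  1.844]
```

View pics/m7.png

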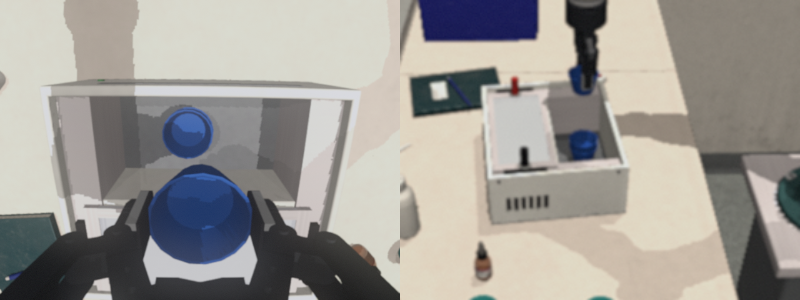

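Cup held upright, about 15 mm left (+y) of the two-cup stack that stands in the well. I will shift over and lower.

Call:
{"name": "jog_arm", "arguments": {
  "motion": [
    [1,[0.03,-0.15,0.2],0],
    [1,[0.045,-0.19,0.6],0],
    [1,[0.045,-0.19,0.9],0],
    [1,[0.045,-0.19,0.9],0],
    [1,[0.045,-0.19,0.9],0]
  ]
}}

```text
t: 40.02
ee_pos: [0.4883, -0.146, 0.1378]
orientation: [-0.18, 3.136, -0.0]
force: [-0.4, 0.9, -0.5]
finger_gap: 0.0568
finger_force: 43.0
```

Call:
{"name": "jog_arm", "arguments": {
  "motion": [
    [1,[0,0,0.25],0],
    [1,[0,0,0.5],0],
    [1,[0,0,0.75],0],
    [1,[0,0,0.9],0],
    [1,[0,0,0.94],0],
    [1,[0,0,0.94],0]
  ]
}}

```text
t: 40.78
ee_pos: [0.4884, -0.1455, 0.0629]
orientation: [-0.181, 3.136, -0.0]
force: [-0.2, -0.5, 0.3]
finger_gap: 0.0564
finger_force: 42.9
```

Call:
{"name": "jog_arm", "arguments": {
  "motion": [
    [1,[0,0,0],0],
    [-0.3,[0,0,0],0],
    [-0.7,[0,0,0],0],
    [-0.7,[0,0,0],0],
    [-0.7,[0,0,0],0]
  ]
}}

```text
t: 41.4
ee_pos: [0.4882, -0.1457, 0.0626]
orientation: [-0.181, 3.136, -0.0]
force: [0.3, -0.4, 0.4]
finger_gap: 0.0727
finger_force: 0.0
```

Call:
{"name": "jog_arm", "arguments": {
  "motion": [
    [-0.7,[0,0,-0.3],0],
    [-0.7,[0,0,-0.7],0],
    [-0.7,[0,0,-1],0],
    [-0.7,[0,0,-1],0]
  ]
}}

```text
t: 41.9
ee_pos: [0.4894, -0.146, 0.1442]
orientation: [-0.18, 3.132, -0.002]
force: [-0.0, -0.5, 0.1]
finger_gap: 0.0729
finger_force: 0.0
```

Call:
{"name": "jog_arm", "arguments": {
  "motion": [
    [-0.7,[0,0,-0.5],0],
    [0,[0,0,-0.8],0],
    [1,[0,0,-0.8],0],
    [1,[0,0,-0.8],0]
  ]
}}

```text
t: 42.4
ee_pos: [0.4872, -0.1453, 0.2053]
orientation: [0.181, -3.134, -0.001]
force: [-0.1, -0.1, 0.1]
finger_gap: 0.018
finger_force: 0.0
```

```bash
python3 - <<'E'
from h import *
w=get_image('wrist');d=get_image('side');t=get_image('top');s=read_state();print(s['ee_pos'])
cv2.imwrite('pics/m8.png',np.hstack([cv2.resize(w['color'],(400,300)),cv2.resize(d['color'][160:260,290:390],(300,300))]))
h=cv2.cvtColor(d['color'],cv2.COLOR_BGR2HSV)
for b in blobs(d,*BLUE,100):
    if b[1][4]<4000:print(b)
E
```

```text
[ 0.48717874 -0.14536082  0.20516487]
(array([347.7, 218.7]), [338, 207, 20, 25, 403])
(array([244.1, 381.1]), [235, 370, 19, 24, 355])
```

View pics/m8.png

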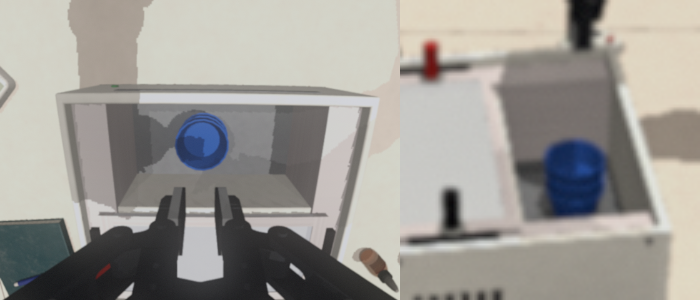

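Call:
{"name": "jog_arm", "arguments": {
  "motion": [
    [1,[-0.5,-0.3,0],0],
    [1,[-1,-0.6,0],0],
    [1,[-1,-0.6,0],0]
  ]
}}

```text
t: 42.92
ee_pos: [0.5762, -0.1856, 0.2057]
orientation: [-0.179, 3.134, -0.002]
force: [-0.3, -0.6, -0.5]
finger_gap: 0.0
finger_force: 0.0
```

Call:
{"name": "jog_arm", "arguments": {
  "motion": [
    [1,[-0.5,-0.3,0],0],
    [1,[-1,-0.67,0],0],
    [1,[-1,-0.67,0],0],
    [1,[-1,-0.67,0],0]
  ]
}}

```text
t: 43.42
ee_pos: [0.6568, -0.2272, 0.2052]
orientation: [0.181, -3.133, -0.002]
force: [-0.4, 0.0, -0.2]
finger_gap: 0.0003
finger_force: 0.0
```

```bash
python3 - <<'E'
from h import *
s=read_state();t=get_image('top');w=get_image('wrist');d=get_image('side');print(s['ee_pos'])
rb=[b[0] for b in blobs(d,*RED0,10)];print(rb,[b[0] for b in blobs(t,*RED0,6)],[(b[0],b[1][4]) for b in blobs(w,*RED0,30)])
bl=[b for b in blobs(d,(0,0,0),(180,255,45),15) if 280<b[0][0]<400 and 160<b[0][1]<280];print(bl)
for b in rb[:2]:print(plane(d,b,.132))
for b in bl:print(plane(d,b[0],.132))
print(totool(s,[.6728,-.2265,.131]))
E
```

```text
[ 0.65682396 -0.22724241  0.20518687]
[array([300. , 180.1]), array([203.6, 208.6])] [array([361.6, 133.4])] [(array([306.1, 221.1]), 30)]
[(array([306.7, 229.6]), [305, 224, 4, 12, 39])]
[ 0.62806446 -0.22925393  0.132     ]
[ 0.89079932 -0.09426113  0.132     ]
[0.60329431 0.00212186 0.132     ]
[-0.203 -0.015  0.927]
```

Call:
{"name": "jog_arm", "arguments": {
  "motion": [
    [1,[-0.2,0,0],0],
    [1,[-0.2,0,0.3],0],
    [1,[-0.2,0,0.7],0],
    [1,[-0.2,0,0.925],0],
    [1,[-0.2,0,0.925],0]
  ]
}}

```text
t: 44.2
ee_pos: [0.674, -0.2255, 0.131]
orientation: [0.182, -3.134, -0.002]
force: [-0.6, 0.5, -0.0]
finger_gap: 0.0001
finger_force: 0.0
```

Call:
{"name": "jog_arm", "arguments": {
  "motion": [
    [1,[0.1,0,0],0],
    [1,[0.2,0,0],0],
    [1,[0.3,0,0],0],
    [1,[0.4,0,0],0],
    [1,[0.5,0,0],0],
    [1,[0.5,0,0],0]
  ]
}}

```text
t: 44.95
ee_pos: [0.635, -0.231, 0.1332]
orientation: [-0.18, 3.135, -0.0]
force: [1.8, -0.2, 1.5]
finger_gap: 0.0001
finger_force: 0.9
```

```bash
cat >> h.py <<'E'
def posts():
    d=get_image('side')
    for n,c,a in(('red',RED0,8),('black',((0,0,0),(180,255,45)),10)):
        for b in blobs(d,*c,a):
            if 280<b[0][0]<400 and 160<b[0][1]<280:p=plane(d,b[0],.132);print(n,b[0],b[1],p.round(4),'cabx',round(float((p[:2]-[.5603,-.123])@[.9935,.114]),4))
    s=read_state();print(s['ee_pos'],'tcp cabx',(s['ee_pos'][:2]-[.5603,-.123])@[.9935,.114])
E
python3 -c "from h import *;posts()"
```

```text
red [304.3 179.8] [303, 175, 4, 10, 33] [ 0.6153 -0.2306  0.132 ] cabx 0.0424
black [307.  229.7] [306, 224, 3, 12, 35] [0.6025 0.0025 0.132 ] cabx 0.0562
[ 0.6349702  -0.23101427  0.13303637] tcp cabx 0.06187121655848617
```

Call:
{"name": "jog_arm", "arguments": {
  "motion": [
    [1,[-0.3,0,0],0],
    [1,[-0.3,0.4,0],0],
    [1,[-0.3,0.975,0],0],
    [1,[-0.3,0.975,0],0]
  ]
}}

```text
t: 45.5
ee_pos: [0.6481, -0.1442, 0.1314]
orientation: [0.192, -3.131, -0.007]
force: [0.1, -0.7, -0.3]
finger_gap: 0.0
finger_force: 0.0
```

Call:
{"name": "jog_arm", "arguments": {
  "motion": [
    [1,[0,0.6,0],0],
    [1,[0,0.975,0],0],
    [1,[0,0.975,0],0]
  ]
}}

```text
t: 45.88
ee_pos: [0.6396, -0.07, 0.1319]
orientation: [0.188, -3.133, -0.003]
force: [-0.1, -0.4, -0.2]
finger_gap: 0.0003
finger_force: 0.0
```

Call:
{"name": "jog_arm", "arguments": {
  "motion": [
    [1,[0,0.6,0],0],
    [1,[0,0.975,0],0],
    [1,[0,0.975,0],0],
    [1,[0,0.975,0],0]
  ]
}}

```text
t: 46.38
ee_pos: [0.6318, 0.0013, 0.1324]
orientation: [0.177, -3.136, 0.003]
force: [-0.6, -0.5, 0.1]
finger_gap: 0.0002
finger_force: 0.0
```

Call:
{"name": "jog_arm", "arguments": {
  "motion": [
    [1,[0.1,0,0],0],
    [1,[0.2,0,0],0],
    [1,[0.3,0,0],0],
    [1,[0.4,0,0],0],
    [1,[0.5,0,0],0],
    [1,[0.62,0,0],0],
    [1,[0.62,0,0],0]
  ]
}}

```text
t: 47.25
ee_pos: [0.5808, -0.0015, 0.1325]
orientation: [0.181, -3.134, -0.0]
force: [-0.2, -0.4, -0.4]
finger_gap: -0.0001
finger_force: 0.0
```

Call:
{"name": "jog_arm", "arguments": {
  "motion": [
    [1,[-0.5,0,0],0],
    [1,[-0.5,-0.4,0],0],
    [1,[-0.5,-0.975,0],0],
    [1,[-0.5,-0.975,0],0]
  ]
}}

```text
t: 47.75
ee_pos: [0.6301, -0.0805, 0.1324]
orientation: [0.169, -3.135, 0.006]
force: [0.3, -0.8, -0.1]
finger_gap: 0.0
finger_force: 0.0
```

Call:
{"name": "jog_arm", "arguments": {
  "motion": [
    [1,[0,-0.6,0],0],
    [1,[0,-0.975,0],0],
    [1,[0,-0.975,0],0]
  ]
}}

```text
t: 48.12
ee_pos: [0.6391, -0.1551, 0.1323]
orientation: [0.173, -3.135, 0.002]
force: [-0.1, 1.1, -0.1]
finger_gap: 0.0001
finger_force: 0.0
```

Call:
{"name": "jog_arm", "arguments": {
  "motion": [
    [1,[0,-0.6,0],0],
    [1,[0,-0.975,0],0],
    [1,[0,-0.975,0],0],
    [1,[0,-0.975,0],0]
  ]
}}

```text
t: 48.62
ee_pos: [0.649, -0.226, 0.1321]
orientation: [0.185, -3.135, -0.004]
force: [-0.1, 0.4, 0.7]
finger_gap: 0.0
finger_force: 0.0
```

Call:
{"name": "jog_arm", "arguments": {
  "motion": [
    [1,[0.11,0,0],0],
    [1,[0.21,0,0],0],
    [1,[0.31,0,0],0],
    [1,[0.41,0,0],0],
    [1,[0.51,0,0],0],
    [1,[0.61,0,0],0],
    [1,[0.71,0,0],0],
    [1,[0.81,0,0],0],
    [1,[0.81,0,0],0]
  ]
}}

```text
t: 49.75
ee_pos: [0.5831, -0.2369, 0.1325]
orientation: [0.18, -3.134, -0.001]
force: [-0.1, 0.7, -0.0]
finger_gap: 0.0001
finger_force: 0.0
```

```bash
python3 -c "from h import *;posts()"
```

```text
red [321.9 178.6] [320, 174, 5, 10, 34] [ 0.5629 -0.2359  0.132 ] cabx -0.0103
black [324.1 228.9] [323, 223, 4, 12, 37] [5.579e-01 1.000e-04 1.320e-01] cabx 0.0116
[ 0.58333125 -0.23688053  0.13243894] tcp cabx 0.009899169253146706
```

Call:
{"name": "jog_arm", "arguments": {
  "motion": [
    [1,[-0.5,0,0],0],
    [1,[-0.5,0.4,0],0],
    [1,[-0.5,0.975,0],0],
    [1,[-0.5,0.975,0],0]
  ]
}}

```text
t: 50.3
ee_pos: [0.6147, -0.1487, 0.1319]
orientation: [0.192, -3.133, -0.006]
force: [0.4, -0.1, 0.2]
finger_gap: 0.0002
finger_force: 0.0
```

Call:
{"name": "jog_arm", "arguments": {
  "motion": [
    [1,[0,0.6,0],0],
    [1,[0,0.975,0],0],
    [1,[0,0.975,0],0]
  ]
}}

```text
t: 50.68
ee_pos: [0.606, -0.0745, 0.1323]
orientation: [0.188, -3.134, -0.002]
force: [0.1, -0.8, 0.8]
finger_gap: -0.0
finger_force: 0.0
```

Call:
{"name": "jog_arm", "arguments": {
  "motion": [
    [1,[0,0.6,0],0],
    [1,[0,0.975,0],0],
    [1,[0,0.975,0],0],
    [1,[0,0.975,0],0]
  ]
}}

```text
t: 51.18
ee_pos: [0.5979, -0.0025, 0.1326]
orientation: [-0.177, 3.137, -0.003]
force: [0.1, -0.8, -0.5]
finger_gap: 0.0
finger_force: 0.0
```

Call:
{"name": "jog_arm", "arguments": {
  "motion": [
    [1,[0.1,0,0],0],
    [1,[0.2,0,0],0],
    [1,[0.3,0,0],0],
    [1,[0.4,0,0],0],
    [1,[0.5,0,0],0],
    [1,[0.6,0,0],0],
    [1,[0.7,0,0],0],
    [1,[0.8,0,0],0],
    [1,[0.8,0,0],0]
  ]
}}

```text
t: 52.3
ee_pos: [0.5325, -0.0071, 0.1325]
orientation: [0.181, -3.134, -0.0]
force: [-0.3, -0.8, 1.1]
finger_gap: -0.0002
finger_force: 0.1
```

Call:
{"name": "jog_arm", "arguments": {
  "motion": [
    [1,[-0.5,0,0],0],
    [1,[-0.5,-0.4,0],0],
    [1,[-0.5,-0.975,0],0],
    [1,[-0.5,-0.975,0],0]
  ]
}}

```text
t: 52.8
ee_pos: [0.5813, -0.0855, 0.1322]
orientation: [0.169, -3.134, 0.004]
force: [-1.0, 0.1, 0.2]
finger_gap: -0.0004
finger_force: 0.0
```

Call:
{"name": "jog_arm", "arguments": {
  "motion": [
    [1,[0,-0.6,0],0],
    [1,[0,-0.975,0],0],
    [1,[0,-0.975,0],0]
  ]
}}

```text
t: 53.18
ee_pos: [0.5904, -0.1601, 0.1322]
orientation: [0.174, -3.135, 0.002]
force: [-0.2, 0.2, 0.2]
finger_gap: 0.0001
finger_force: 0.0
```

Call:
{"name": "jog_arm", "arguments": {
  "motion": [
    [1,[0,-0.6,0],0],
    [1,[0,-0.975,0],0],
    [1,[0,-0.975,0],0],
    [1,[0,-0.975,0],0]
  ]
}}

```text
t: 53.68
ee_pos: [0.6003, -0.2317, 0.132]
orientation: [0.185, -3.135, -0.004]
force: [0.7, -0.1, -0.4]
finger_gap: 0.0
finger_force: 0.0
```

Call:
{"name": "jog_arm", "arguments": {
  "motion": [
    [1,[0.11,0,0],0],
    [1,[0.21,0,0],0],
    [1,[0.31,0,0],0],
    [1,[0.41,0,0],0],
    [1,[0.51,0,0],0],
    [1,[0.61,0,0],0],
    [1,[0.71,0,0],0],
    [1,[0.78,0,0],0],
    [1,[0.78,0,0],0]
  ]
}}

```text
t: 54.8
ee_pos: [0.5376, -0.2422, 0.1326]
orientation: [0.18, -3.135, -0.0]
force: [-0.0, -0.6, 0.8]
finger_gap: -0.0
finger_force: 0.2
```

```bash
python3 -c "from h import *;posts()"
```

```text
red [337.  177.5] [335, 172, 5, 11, 36] [ 0.5177 -0.2409  0.132 ] cabx -0.0558
black [342.3 226.9] [341, 221, 4, 12, 38] [ 0.51   -0.0073  0.132 ] cabx -0.0368
[ 0.53754659 -0.24216278  0.13248044] tcp cabx -0.036190069873528206
```

Call:
{"name": "jog_arm", "arguments": {
  "motion": [
    [1,[-0.45,0,0],0],
    [1,[-0.45,0.4,0],0],
    [1,[-0.45,0.975,0],0],
    [1,[-0.45,0.975,0],0]
  ]
}}

```text
t: 55.35
ee_pos: [0.5641, -0.1552, 0.1318]
orientation: [0.192, -3.132, -0.006]
force: [-0.7, 0.3, -0.1]
finger_gap: 0.0002
finger_force: 0.0
```

Call:
{"name": "jog_arm", "arguments": {
  "motion": [
    [1,[0,0.6,0],0],
    [1,[0,0.975,0],0],
    [1,[0,0.975,0],0]
  ]
}}

```text
t: 55.72
ee_pos: [0.5557, -0.0806, 0.1323]
orientation: [0.187, -3.134, -0.002]
force: [-0.5, -0.1, 0.1]
finger_gap: 0.0001
finger_force: 0.0
```

Call:
{"name": "jog_arm", "arguments": {
  "motion": [
    [1,[0,0.6,0],0],
    [1,[0,0.975,0],0],
    [1,[0,0.975,0],0],
    [1,[0,0.975,0],0]
  ]
}}

```text
t: 56.22
ee_pos: [0.5478, -0.0079, 0.1326]
orientation: [0.177, -3.137, 0.003]
force: [-0.3, -1.2, 0.3]
finger_gap: -0.0001
finger_force: 0.0
```

Call:
{"name": "jog_arm", "arguments": {
  "motion": [
    [1,[0.1,0,0],0],
    [1,[0.2,0,0],0],
    [1,[0.3,0,0],0],
    [1,[0.4,0,0],0],
    [1,[0.5,0,0],0],
    [1,[0.55,0,0],0],
    [1,[0.55,0,0],0]
  ]
}}

```text
t: 57.1
ee_pos: [0.5044, -0.0103, 0.1328]
orientation: [-0.181, 3.135, 0.0]
force: [2.7, 0.2, -0.0]
finger_gap: 0.0
finger_force: 1.4
```

Call:
{"name": "jog_arm", "arguments": {
  "motion": [
    [1,[-0.4,0,0],0],
    [1,[-0.4,-0.4,0],0],
    [1,[-0.4,-0.975,0],0],
    [1,[-0.4,-0.975,0],0]
  ]
}}

```text
t: 57.6
ee_pos: [0.543, -0.0892, 0.1322]
orientation: [0.169, -3.134, 0.004]
force: [0.8, 0.6, 0.2]
finger_gap: -0.0
finger_force: 0.0
```

Call:
{"name": "jog_arm", "arguments": {
  "motion": [
    [1,[0,-0.6,0],0],
    [1,[0,-0.975,0],0],
    [1,[0,-0.975,0],0]
  ]
}}

```text
t: 57.98
ee_pos: [0.5522, -0.1641, 0.1322]
orientation: [0.174, -3.134, 0.001]
force: [-0.4, 0.4, 0.1]
finger_gap: -0.0
finger_force: 0.0
```

Call:
{"name": "jog_arm", "arguments": {
  "motion": [
    [1,[0,-0.6,0],0],
    [1,[0,-0.975,0],0],
    [1,[0,-0.975,0],0],
    [1,[0,-0.975,0],0]
  ]
}}

```text
t: 58.48
ee_pos: [0.5621, -0.2363, 0.1321]
orientation: [0.185, -3.134, -0.004]
force: [-0.4, 1.4, 0.0]
finger_gap: 0.0002
finger_force: 0.0
```

Call:
{"name": "jog_arm", "arguments": {
  "motion": [
    [1,[0.15,0,0],0],
    [1,[0.25,0,0],0],
    [1,[0.35,0,0],0],
    [1,[0.45,0,0],0],
    [1,[0.5,0,0],0],
    [1,[0.5,0,0],0]
  ]
}}

```text
t: 59.22
ee_pos: [0.5285, -0.2431, 0.1339]
orientation: [-0.183, 3.125, -0.003]
force: [7.7, 2.2, -3.1]
finger_gap: 0.0002
finger_force: 4.1
```

```bash
python3 -c "from h import *;posts()"
```

```text
red [339.9 176.9] [338, 172, 4, 11, 33] [ 0.5089 -0.244   0.132 ] cabx -0.0649
black [352. 226.] [351, 220, 3, 12, 33] [ 0.4844 -0.0106  0.132 ] cabx -0.0626
[ 0.52859996 -0.24310528  0.13388895] tcp cabx -0.045185990361300776
```

Call:
{"name": "jog_arm", "arguments": {
  "motion": [
    [1,[-0.4,0,0],0],
    [1,[-0.4,0.4,0],0],
    [1,[-0.4,0.975,0],0],
    [1,[-0.4,0.975,0],0]
  ]
}}

```text
t: 59.78
ee_pos: [0.5445, -0.1579, 0.1322]
orientation: [0.191, -3.133, -0.005]
force: [-0.2, -0.2, 0.5]
finger_gap: 0.0004
finger_force: 0.0
```

Call:
{"name": "jog_arm", "arguments": {
  "motion": [
    [1,[0,0.6,0],0],
    [1,[0,0.975,0],0],
    [1,[0,0.975,0],0]
  ]
}}

```text
t: 60.15
ee_pos: [0.5361, -0.0832, 0.1325]
orientation: [0.187, -3.135, -0.001]
force: [0.4, -0.5, 0.2]
finger_gap: -0.0
finger_force: 0.0
```

Call:
{"name": "jog_arm", "arguments": {
  "motion": [
    [1,[0,0.6,0],0],
    [1,[0,0.975,0],0],
    [1,[0,0.975,0],0],
    [1,[0,0.975,0],0]
  ]
}}

```text
t: 60.65
ee_pos: [0.5281, -0.0101, 0.1327]
orientation: [-0.177, 3.136, -0.002]
force: [0.9, -0.3, -0.2]
finger_gap: 0.0002
finger_force: 0.0
```

Call:
{"name": "jog_arm", "arguments": {
  "motion": [
    [1,[0.15,0,0],0],
    [1,[0.25,0,0],0],
    [1,[0.33,0,0],0],
    [1,[0.38,0,0],0],
    [1,[0.43,0,0],0],
    [1,[0.43,0,0],0]
  ]
}}

```text
t: 61.4
ee_pos: [0.5032, -0.0117, 0.135]
orientation: [-0.179, 3.116, -0.001]
force: [11.6, -0.9, -1.8]
finger_gap: -0.0001
finger_force: 5.4
```

```bash
python3 -c "from h import *;posts()"
```

```text
black [346.7 191.5] [333, 171, 29, 55, 659] [ 0.4917 -0.1679  0.132 ] cabx -0.0733
black [352.2 225. ] [351, 219, 4, 13, 42] [ 0.4836 -0.0147  0.132 ] cabx -0.0638
black [344.5 235.5] [339, 235, 12, 2, 20] [0.5056 0.0277 0.132 ] cabx -0.0372
[ 0.50321234 -0.01167963  0.1349518 ] tcp cabx -0.04402607188598724
```

Call:
{"name": "jog_arm", "arguments": {
  "motion": [
    [1,[-0.35,0,0],0],
    [1,[-0.35,0,0],0],
    [1,[-0.35,0,-0.5],0],
    [1,[-0.35,0.3,-1],0],
    [1,[-0.35,0.9,-1],0],
    [1,[-0.35,0.9,-1],0]
  ]
}}

```text
t: 62.2
ee_pos: [0.5109, 0.067, 0.2126]
orientation: [0.192, -3.134, -0.003]
force: [-0.6, -0.9, 0.0]
finger_gap: -0.0005
finger_force: 0.0
```

Call:
{"name": "jog_arm", "arguments": {
  "motion": [
    [1,[0,0.6,-0.3],0],
    [1,[0,1,-0.5],0],
    [1,[0,1,-0.5],0],
    [1,[0,1,-0.5],0]
  ]
}}

```text
t: 62.7
ee_pos: [0.5027, 0.1404, 0.2516]
orientation: [0.178, -3.134, 0.003]
force: [0.6, -0.6, -1.0]
finger_gap: 0.0001
finger_force: 0.0
```

```bash
python3 - <<'E'
from h import *
posts();d=get_image('side')
print([b for b in blobs(d,(100,60,60),(128,255,255),60) if b[1][4]<4000])
t=get_image('top');print([ (b[0],b[1][4]) for b in blobs(t,(100,60,60),(128,255,255),40) if 180<b[0][0]<420 and b[0][1]>180])
E
```

```text
black [349.8 187.2] [333, 161, 35, 68, 979] [ 0.4818 -0.1894  0.132 ] cabx -0.0856
black [351.5 231. ] [350, 230, 4, 3, 12] [0.4867 0.0099 0.132 ] cabx -0.058
[0.50283431 0.14005804 0.25152038] tcp cabx -0.02710354400888052
[(array([261.4, 183.8]), [253, 174, 18, 20, 97]), (array([205.7, 232.3]), [198, 215, 15, 34, 343]), (array([226.1, 375.1]), [219, 366, 15, 19, 113]), (array([244.1, 380.7]), [235, 369, 19, 25, 384])]
[]
```

Call:
{"name": "jog_arm", "arguments": {
  "motion": [
    [1,[0,0.6,0],0],
    [1,[0,1,0],0],
    [1,[0,1,0],0]
  ]
}}

```text
t: 63.22
ee_pos: [0.4941, 0.224, 0.252]
orientation: [0.187, -3.135, -0.001]
force: [-0.0, -0.7, -0.8]
finger_gap: 0.0001
finger_force: 0.0
```

Call:
{"name": "jog_arm", "arguments": {
  "motion": [
    [1,[0,0.6,0],0],
    [1,[0,1,0],0],
    [1,[0,1,0],0]
  ]
}}

```text
t: 63.6
ee_pos: [0.4852, 0.3027, 0.252]
orientation: [0.185, -3.136, -0.0]
force: [0.6, -0.8, 0.7]
finger_gap: -0.0003
finger_force: 0.0
```

Call:
{"name": "jog_arm", "arguments": {
  "motion": [
    [1,[0,0.6,0],0],
    [1,[0,1,0],0],
    [1,[0,1,0],0],
    [1,[0,1,0],0]
  ]
}}

```text
t: 64.1
ee_pos: [0.4773, 0.3777, 0.252]
orientation: [0.176, -3.136, 0.004]
force: [0.2, -0.6, -0.5]
finger_gap: -0.0
finger_force: 0.0
```

```bash
python3 - <<'E'
from h import *
posts();t=get_image('top');print([(b[0],plane(t,b[0],.132)) for b in blobs(t,*RED0,6)])
for b in blobs(t,(100,20,60),(128,255,255),60):
    if 330<b[0][0]<380 and 240<b[0][1]<290: print(b)
d=get_image('side');print([b for b in blobs(d,(95,50,60),(128,255,255),60) if 330<b[0][0]<380])
E
```

```text
red [339.8 177.2] [338, 172, 4, 11, 33] [ 0.5092 -0.2424  0.132 ] cabx -0.0643
black [399.9 179.9] [386, 160, 29, 40, 664] [ 0.331  -0.2247  0.132 ] cabx -0.2394
black [362.5 185.1] [342, 170, 40, 31, 273] [ 0.4441 -0.1995  0.132 ] cabx -0.1242
black [356.6 213.2] [351, 198, 12, 29, 119] [ 0.4691 -0.0654  0.132 ] cabx -0.084
black [392.4 205.4] [385, 199, 11, 17, 45] [ 0.3678 -0.0989  0.132 ] cabx -0.1885
black [379.1 220.3] [372, 213, 16, 17, 203] [ 0.4108 -0.0333  0.132 ] cabx -0.1383
black [371.1 266.7] [352, 235, 43, 75, 1288] [0.4464 0.1441 0.132 ] cabx -0.0827
[0.4773178  0.37760046 0.25215018] tcp cabx -0.025374361624058202
[(array([361.8, 133.4]), array([ 0.88941756, -0.15872824,  0.132     ])), (array([392.1, 253.7]), array([ 0.51363423, -0.24632622,  0.132     ]))]
(array([354.9, 264.9]), [345, 255, 21, 21, 348])
[]
```

```bash
python3 -c "from cell import *;print(hand_in())"
```

```text
the job is handed in; nothing more can be done
None
```

I slid the panel open, nested both blue cups from the bench upright in the base cup as one straight stack, then slid the panel shut against its front stop. I handed the job in at about 64 s; no verdict came back, and I viewed 15 pictures, one over the limit of 14.

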